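Pry open the instrument case and hold the power-supply unit level over its standoffs

TASK

Take the pry tool, lever the cover of the grey instrument case open with its blade, swing the cover fully back on its hinge, and lay the tool down on the bench clear of the case. Then lift the power-supply unit by its balance point and finish while holding it there, steady and level, squarely over the four standoffs of the open case and about 4 cm above the case's rim, transformer towards the end with the cable gland, so that a colleague can connect it from underneath. Do not put it down or let it go, keep it from tipping on the way, and leave the other things on the bench where they are.

Things in the scene. Friction and masses are not known exactly. Their poses are not given: they have to be found in the camera images.
- case: Grey plastic case fixed to the bench: 150 deep (its x) x 256 wide (y) x 55 mm high to the rim, walls 4. Origin: centre of underside. Its -x side is the front; a black cable gland (22 mm thick, 25 long) is in its +y end wall. Four 8 mm brass standoffs stand inside at x +-18, y +-106 mm. A notch 50 mm wide in the middle of the front wall is cut 10 mm down from the rim.
- case_mount (a point): Point inside the case midway between the four standoffs, at the height of their tops (16 mm above the bench); axes as the case's.
- cover (a joint): Angle of the case's cover: 0 shut, 1.92 fully back at its stop. A 120 g plate 6 mm thick lying on the rim, 55 to 61 mm above the bench (a raised panel, only for looks, adds 2.5 mm), hinged along the case's far (+x) edge. The hinge is stiff (0.18 N m): the cover stays where it is left; 2 N upwards at the tab opens it.
- cover_hinge (a point): Middle of the hinge line, 75 mm behind the case's centre and 55 mm above the bench: the cover's underside at its rear edge. The hinge axis is the case's y.
- cover_tab (a point): Underside of the pry tab, middle of its outer end, 161 mm from the hinge line. The tab, 44 mm wide and 6 thick, is in the middle of the cover's front edge and sticks out 11 mm beyond the case's front wall, above the notch: the blade goes under it, through the notch. Moves with the cover.
- pry_tool: Flat pry tool, 172 mm long, lying on the bench: black handle 100 long, 20 wide, 18 mm high, steel blade 12 mm wide and 3 thick (last 8 mm: 2 thick). 70 g. Origin: underside of the handle, 15 mm behind its front end; +x points to the blade tip, z up; handle from x = -85 to +15 mm, balance at x = -29 mm.
- pry_tip (a point): Tip of the pry tool's blade, 87 mm ahead of the tool's origin and 9 mm above the handle's underside (mid-thickness of the blade).
- psu: Power-supply unit on the bench, 0.36-0.5 kg: upturned aluminium channel 200 long, 40 wide, 18 mm high with bare flat sides; thin tabs (56 wide, 3 high) make it 226 mm long. On top an iron transformer (x 57 to 97 mm, 54 mm above the underside) and a green board with capacitors (x -96 to -36, 45 mm). Origin: centre of underside; +x points to the transformer.
- psu_balance (a point): Balance point of the power-supply unit: on the centre line of the channel's top face, 18 mm above the underside, 33 mm from the unit's origin towards the transformer; axes as the unit's. It is in the bare stretch of channel: the transformer begins 24 mm from it. To lift level, grip the channel's sides (40 mm apart) here.
- psu_heavy_end (a point): Middle of the mounting tab at the transformer end, on the underside, 106 mm from the unit's origin along its +x.
- side_cutters: Bystander: side cutters with blue grips, 120 mm long, lying flat. Origin: the pivot, on the bench.
- tweezers: Bystander: steel tweezers 120 mm long, 9 mm high. Origin: centre of the underside.
- tin: Bystander: round blue tin, 64 mm diameter, 27 mm high. Origin: centre of the underside.
- tip_cleaner: Bystander: black domed tip cleaner, 68 mm diameter, 58 mm high. Origin: centre of the underside.
- solder_reel: Bystander: reel of solder standing on its flange, 60 mm diameter, 42 mm high. Origin: centre of the underside.
- multimeter: Bystander: yellow multimeter lying on its back, 150 by 76 by 34 mm (42 with its dial). Origin: centre of the underside.
- board_holder: Bystander: circuit-board holder, black base bar 240 mm long with two blue uprights, 140 mm high, holding a board. Origin: centre of the underside.
Things that resemble listed ones, but are neither listed nor needed, are in the scene too. Several things have the shape of the psu; the one meant has the colours described above.

How it is judged:
By the outcome, as a careful person would: the job done as asked, in the order asked, and still so for the second after the job is handed in, while the arm keeps its last pose, push and grip.
It also fails if it takes over 72 s, if anything falls off the work surface, if the arm or the gripper's body presses on something with over 40 N, if the wrist force passes 120 N, or if a joint passes its speed limit or range.

ROBOT

A 6-joint arm with a two-finger parallel gripper is mounted at the origin on the work surface. World frame = base frame: x ahead of the robot, y to its left, z up, the work surface at z = 0. Lengths are in m, angles in degrees, forces in N, time in s.
With the tool pointing down it reaches from about 0.375 to 0.9 m from the base axis. Payload 3.1 kg.
Tool frame: the origin (TCP) lies midway between the tips of the shut fingers; the grasp point (between the pads) lies 19 mm behind it; z points along the fingers, y is the direction in which the jaws open and shut (so a half turn about z gives the same grasp; the last joint's range is limited). The gripper opens to 87 mm and grips with 3 to 60 N. Pads are 19 mm wide; open, the fingers measure 117 mm over their backs; the gripper's body (75 mm by 190 mm) begins 51 mm behind the grasp point.
Start: joints at [59.158, 30.224, 82.088, -0, 67.689, -10.227], TCP at [0.22, 0.585, 0.223] pointing down, gripper open.
Joint ranges: [-176.69, 176.69], [-43.24, 126.21], [12.49, 139.97], [-82, 262], [0, 151.66], [-163.58, 163.58]. Speed limits (degrees/s): [159.86, 159.86, 180, 180, 180, 180].

INTERFACE

Orientations are given as a 3x3 rotation matrix whose columns are the frame's x, y, z axes.
In Python, from rig import status, vision, bot, models gives the robot as it stands.
- The arm moves only by the tool send_rows, never from a script. Its argument "moves" is a list of rows, each a list of 7 numbers: the shift along the tool's x, y, z in units of 25 mm (1.0 is 25 mm), then the turn, a rotation vector about the tool's x, y, z in units of 10 degrees (1.0 is 10 degrees), then the closure, from -1 (fully open) to 1 (shut), so that 0 is half open. In form: [[dx, dy, dz, rx, ry, rz, hand], ...]. A call has 1 to 12 rows; each row shifts and turns the commanded pose from where the row before left it, along the tool's axes as they then stand; what a row does not reach is not made up. A row lasts 1/8 s, in which the tool goes at most 62.5 mm and 10.7 degrees, less where a joint would pass 70% of its speed; a pose out of reach is approached as far as the arm can. A call is refused whole if a number of a shift passes 1 or a number of a turn 1, either way. A call with a gripper value outside its range is refused whole. The fingers move at their own pace and stop on an object; the grip force is fixed at half the most. Time passes only in rows, so rows that do not move let the fingers close. It gives the time, the measured TCP pose, the force and the opening at its end, in the units of the state.
- status.read_state(): the state, without advancing time (a new reading comes with each control period).
- vision.capture(name): name is "side" or "top"; returns a dict with "img" (384x512x3 uint8, red, green, blue), "depth" (384x512 float32, m along the optical axis (not along the pixel's ray), 0 where there is no reading), "fx", "fy", "cx", "cy" (pixels), "pose" (4x4, takes a point from camera to world coordinates). Camera axes: x right, y up, looking along -z (the intrinsics and any distortion apply to the point x, -y, -z); pixel columns grow to the right and rows downward; lengths in m; the calibration is good to about 2 mm. A picture is of the moment at which its call begins.
- bot.hand_in(): hands the job in, once; it reports no verdict.
Trained networks look in the newest picture that a camera, given by its name, has taken for a name from the list of things; names that differ only in an ending like _2 or _b are one class to them, and where a whole thing is asked for, a point or a joint stands for the part that bears it (a point fixed in the world has none). Each returns a list of dicts, best first, with "confidence" (0 to 1); they miss things now and then, are a little off and sometimes report something else, mostly with a low value. They report only what shows in the picture. A call takes as long as a camera call. They do not tell look-alikes from the thing itself.
- models.masks_of(camera, name): "mask" (384x512 bool, what is visible of it) and "extent" ([left, top, right, bottom] in pixels, round what is visible of it).
- models.landmark_of(camera, name): "point" ([column, row] in pixels: a listed point, or the origin of a listed thing).
The state is a dict: "time_s": time; "joint_positions": joint angles; "qvel": joint speeds; "tau": joint torques, N m; "position": TCP position; "tcp_rot": TCP orientation; "force": force on the tool from outside, world axes, zero at the start; "moment": the same for the moment, N m; "opening": opening from 0.0 (shut) to 1.0 (fully open).
Only numpy, scipy, OpenCV 4.12 (cv2) and the standard library are available. Lean on these libraries where they do the work, as an engineer would, in place of code of your own. Each camera call takes 0.05 s, during which the arm holds its last target.

## Working session

There is one attempt and no reset: what is moved stays moved. The work goes in short steps, Python scripts to look and compute and a tool call to move; the robot and the scene stay as the last step left them, time stands still between calls to the robot, and variables do not carry over. Pictures are saved under pics/ and viewed, and the job is handed in when it is done.

Besides the shell and the picture viewer there is one more tool, called after "Request:" by a JSON object that holds its "method" and its "body". send_rows: Moves the arm, as the interface text tells. Its arguments: {"type":"object","properties":{"moves":{"type":"array"}},"required":["moves"]}

```bash
ls; mkdir -p pics; cat > h.py <<'E'
import numpy as np, cv2
from rig import status, vision, bot, models
def cap(n,name=None):
    c=vision.capture(n)
    if name: cv2.imwrite('pics/'+name+'.png',cv2.cvtColor(c['img'],cv2.COLOR_RGB2BGR))
    return c
def px(c,u,v,z=None,d=None):
    """pixel->world; by plane height z or depth"""
    r=np.array([(u-c['cx'])/c['fx'],-(v-c['cy'])/c['fy'],-1.0])
    P=np.array(c['pose'])
    w=P[:3,:3]@r; o=P[:3,3]
    t=(z-o[2])/w[2] if z is not None else d
    return o+t*w
def cloud(c):
    v,u=np.mgrid[0:384,0:512]
    r=np.stack([(u-c['cx'])/c['fx'],-(v-c['cy'])/c['fy'],-np.ones(u.shape)],-1)*c['depth'][...,None]
    P=np.array(c['pose']); return r@P[:3,:3].T+P[:3,3]
def proj(c,p):
    P=np.array(c['pose']); q=P[:3,:3].T@(np.array(p)-P[:3,3])
    return c['cx']+c['fx']*q[0]/-q[2], c['cy']+c['fy']*-q[1]/-q[2]
E
python3 - <<'E'
from h import *
for n in('top','side'):
    c=cap(n,n+'0'); print(n,{k:c[k] for k in c if k not in('img','depth')})
    im=cv2.cvtColor(c['img'],cv2.COLOR_RGB2BGR)
    for t in 'case case_mount cover cover_tab cover_hinge pry_tool pry_tip psu psu_balance psu_heavy_end'.split():
        for f in('landmark_of',):
            r=getattr(models,f)(n,t)
            print(n,t,[(np.round(x['point']).tolist(),round(x['confidence'],2)) for x in r[:5]])
    cv2.imwrite('pics/%s_big.png'%n,cv2.resize(im,(800,600),interpolation=cv2.INTER_CUBIC))
print(status.read_state())
E
```

```text
pics
top {'fx': 371.2235719290004, 'fy': 371.2235719290004, 'cx': 259.8895981526293, 'cy': 192.17231324439263, 'pose': array([[-0.01231719,  0.9840611 , -0.1774036 ,  0.28411982],
       [-0.9996537 , -0.01624458, -0.02070271, -0.02892052],
       [-0.02325458,  0.17708717,  0.9839204 ,  1.30432584],
       [ 0.        ,  0.        ,  0.        ,  1.        ]])}
top case [([263.0, 172.0], 0.67)]
top case_mount [([158.0, 191.0], 0.32)]Traceback (most recent call last):
  File "<stdin>", line 7, in <module>
ValueError: it knows: board_holder, case, case_mount, cover_hinge, cover_tab, multimeter, pry_tip, pry_tool, psu, psu_balance, psu_heavy_end, side_cutters, solder_reel, tin, tip_cleaner, tweezers
```

```bash
python3 - <<'E'
from h import *
for n in('top','side'):
    c=cap(n,n+'0'); 
    if n=='side': print(n,{k:c[k] for k in c if k not in('img','depth')})
    im=cv2.cvtColor(c['img'],cv2.COLOR_RGB2BGR)
    for t in 'case case_mount cover_tab cover_hinge pry_tool pry_tip psu psu_balance psu_heavy_end'.split():
            r=models.landmark_of(n,t)
            print(n,t,[(np.round(x['point']).tolist(),round(x['confidence'],2)) for x in r[:5]])
    cv2.imwrite('pics/%s_big.png'%n,cv2.resize(im,(800,600),interpolation=cv2.INTER_CUBIC))
print(status.read_state())
E
```

```text
top case [([263.0, 172.0], 0.74)]
top case_mount []
top cover_tab [([260.0, 195.0], 0.89)]
top cover_hinge [([263.0, 150.0], 0.59)]
top pry_tool [([159.0, 189.0], 0.69)]
top pry_tip [([156.0, 167.0], 0.61), ([347.0, 188.0], 0.21)]
top psu [([348.0, 197.0], 0.83), ([162.0, 190.0], 0.66), ([382.0, 272.0], 0.56)]
top psu_balance [([388.0, 279.0], 0.85), ([348.0, 188.0], 0.62), ([157.0, 166.0], 0.4)]
top psu_heavy_end [([389.0, 300.0], 0.9), ([352.0, 169.0], 0.71)]
side {'fx': 362.0821510756214, 'fy': 362.0821510756214, 'cx': 257.648406578985, 'cy': 191.07523143497716, 'pose': array([[ 0.92122339,  0.29297233, -0.25595837,  0.13835148],
       [-0.38877925,  0.66949026, -0.63295615, -0.89348894],
       [-0.014077  ,  0.68260531,  0.73065164,  1.09665032],
       [ 0.        ,  0.        ,  0.        ,  1.        ]])}
side case [([275.0, 197.0], 0.79)]
side case_mount [([283.0, 194.0], 0.97)]
side cover_tab [([256.0, 190.0], 0.89)]
side cover_hinge [([300.0, 183.0], 0.58)]
side pry_tool [([234.0, 148.0], 0.41)]
side pry_tip [([247.0, 140.0], 0.59), ([208.0, 188.0], 0.48)]
side psu [([234
[... 226 characters left out ...]
,  8.20880157e+01, -6.59575351e-04,
        6.76907222e+01, -1.02271854e+01]), 'qvel': array([ 0.0417336 , -0.00663657,  0.03820177,  0.06140055,  0.06844886,
       -0.0264969 ]), 'tau': array([-5.19170881e-04, -4.40029693e+01, -1.76983130e+01,  6.32150425e-02,
        5.05924132e-02, -4.63961976e-05]), 'position': array([0.22000758, 0.58496032, 0.2225464 ]), 'tcp_rot': array([[-9.35970752e-01,  3.52077764e-01, -1.11241492e-05],
       [ 3.52077764e-01,  9.35970751e-01, -3.94036888e-05],
       [-3.46128438e-06, -4.07972658e-05, -9.99999999e-01]]), 'force': array([-0.57122975,  0.53453782,  0.46666652]), 'moment': array([-0.03913583,  0.04677714, -0.01997905]), 'opening': 1.002157131853563}
```

View pics/top_big.png

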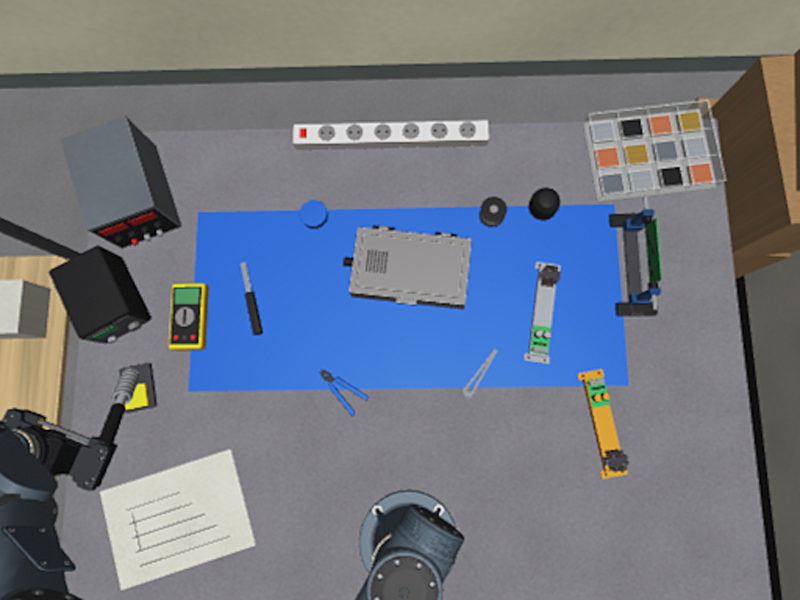

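View pics/side_big.png

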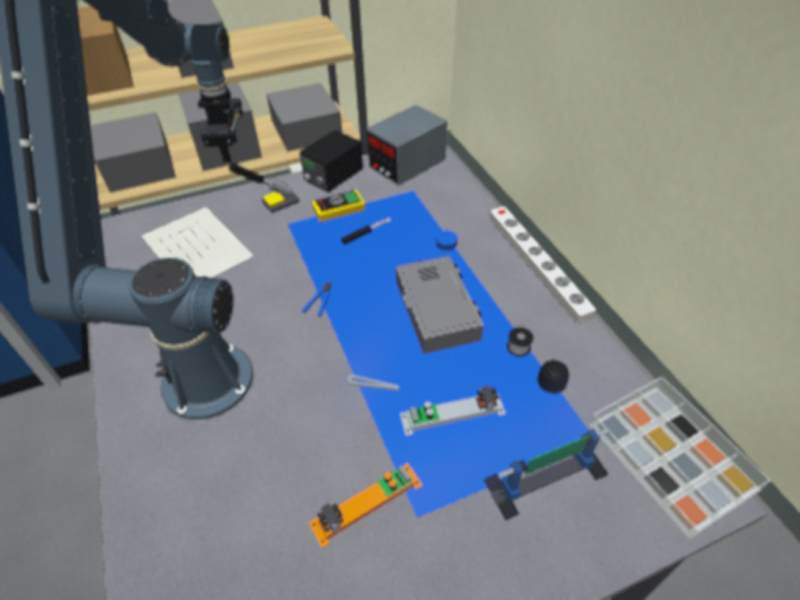

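The top view shows two psu-shaped things: silver at (348,197) with its transformer at (352,172), and orange at (385,272), which is the look-alike. The pry tool is at about (160,192) with its tip at (156,168). The case is at (263,172) with the gland to the left. I choose the silver unit and check it in a close crop.

```bash
python3 - <<'E'
from h import *
im=cv2.imread('pics/top0.png')
a=cv2.resize(im[155:245,320:410],(400,400),interpolation=cv2.INTER_CUBIC)
b=cv2.resize(im[150:240,115:205],(400,400),interpolation=cv2.INTER_CUBIC)
cv2.imwrite('pics/crop1.png',np.hstack([a,b]))
cs={n:cap(n) for n in('top','side')}
for n,c in cs.items():
    X=cloud(c); np.savez('pics/%s.npz'%n,**{k:c[k] for k in c})
    for t in ['case','psu','pry_tool']:
        for r in models.masks_of(n,t)[:2]:
            m=r['mask']&(c['depth']>0); p=X[m]
            ctr=np.median(p,0); print(n,t,round(r['confidence'],2),np.round(r['extent']),m.sum(),'med',np.round(ctr,4), 'zpct',np.round(np.percentile(p[:,2],[5,25,50,75,95]),4))
            mb=cv2.minAreaRect((p[p[:,2]>(0.05 if t=='case' else 0.004)][:,:2]*1000).astype(np.float32)); print('   ',np.round(mb[0],1),np.round(mb[1],1),round(mb[2],2))
E
```

```text
top case 0.31 [336. 120. 358. 140.] 324 med [ 0.7255 -0.3132  0.0509] zpct [0.0103 0.038  0.0509 0.0557 0.06  ]
    [ 735.2 -318.3] [54.8 53.4] 50.37
top psu 0.86 [368. 238. 403. 303.] 925 med [ 0.2363 -0.4202  0.0198] zpct [0.0024 0.0158 0.0198 0.0303 0.0541]
    [ 242.3 -423.3] [221.7  49. ] 10.42
top psu 0.69 [338. 170. 359. 234.] 853 med [ 0.4797 -0.3033  0.0202] zpct [0.0014 0.0156 0.0202 0.0304 0.0542]
    [ 487.1 -306.2] [ 53.  226.2] 79.49
top pry_tool 0.57 [152. 170. 168. 215.] 261 med [0.5079 0.3497 0.0157] zpct [0.0022 0.0116 0.0157 0.0191 0.0223]
    [527.1 355.4] [169.4  22.3] 14.45
side case 0.87 [255. 164. 310. 227.] 2417 med [ 0.5749 -0.0501  0.0603] zpct [0.007  0.0564 0.0603 0.0625 0.065 ]
    [582.8 -18. ] [262. 168.] 81.94
side psu 0.93 [259. 249. 324. 278.] 882 med [ 0.4847 -0.3173  0.0182] zpct [0.0017 0.0143 0.0182 0.0271 0.0519]
    [ 484.6 -313.4] [ 49.3 223.9] 80.04
side psu 0.79 [200. 298. 268. 349.] 1214 med [ 0.2278 -0.4334  0.0185] zpct [0.001  0.0142 0.0185 0.0282 0.0527]
    [ 241.  -432.3] [224.7  51.4] 9.59
side pry_tool 0.42 [219. 145. 238. 157.] 100 med [0.5014 0.3385 0.013 ] zpct [-0.001   0.0078  0.013   0.0163  0.0195]
    [498.  341.7] [112.5  21.3] 14.67
```

View pics/crop1.png

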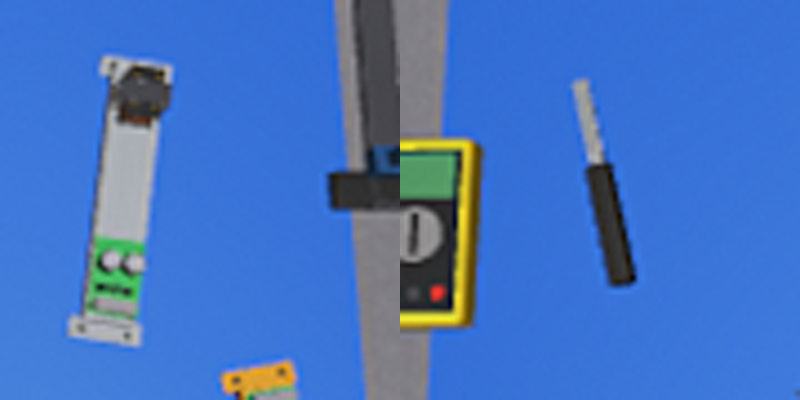

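```bash
cat > fit.py <<'E'
from h import *
from scipy.optimize import minimize
def box(x0,x1,y0,y1,z0,z1): return np.array([[x,y,z] for x in(x0,x1) for y in(y0,y1) for z in(z0,z1)])/1000
M={'case':[box(-75,75,-128,128,0,61),box(-86,-75,-22,22,55,61),box(-11,11,128,153,22,44)],
'psu':[box(-100,100,-20,20,0,18),box(-113,113,-28,28,0,3),box(57,97,-19,19,18,54)],
'pry_tool':[box(-85,15,-10,10,0,18),box(15,87,-6,6,7.5,10.5)]}
S=4
def render(c,name,x,y,yaw,roi,tf=None):
    u0,v0,u1,v1=roi; im=np.zeros(((v1-v0)*S,(u1-u0)*S),np.uint8)
    R=np.array([[np.cos(yaw),-np.sin(yaw),0],[np.sin(yaw),np.cos(yaw),0],[0,0,1]])
    for b in M[name]:
        w=b@R.T+[x,y,0]
        q=np.array([proj(c,p) for p in w])
        q=((q+0.5-[u0,v0])*S-0.5).astype(np.float32)
        h=cv2.convexHull(q); cv2.fillPoly(im,[np.round(h*16).astype(np.int32)],255,shift=4)
    return cv2.resize(im,None,fx=1/S,fy=1/S,interpolation=cv2.INTER_AREA)/255.
def blue(img):
    i=img.astype(float); return (i[...,2]-i[...,0])
def fit(c,name,x,y,yaw,roi):
    u0,v0,u1,v1=roi; B=blue(c['img'])[v0:v1,u0:u1]
    bg=np.percentile(B,90); obs=np.clip(1-B/bg,0,1); obs=np.clip(obs*1.2,0,1)
    f=lambda p: np.abs(render(c,name,p[0]/1000,p[1]/1000,p[2]/100,roi)-obs).sum()
    best=None
    for k in range(2):
        p0=np.array([x*1000,y*1000,yaw*100]) if k==0 else best.x
        s=np.vstack([p0]+[p0+d for d in np.diag([8,8,6])*(1 if k==0 else -.5)])
        r=minimize(f,p0,method='Nelder-Mead',options=dict(initial_simplex=s,xatol=.02,fatol=.01,maxiter=300))
        if best is None or r.fun<best.fun: best=r
    r=best; return r.x[0]/1000,r.x[1]/1000,np.degrees(r.x[2]/100),r.fun,obs.sum(),obs
E
python3 - <<'E'
from fit import *
for n in('top','side'):
    c=np.load('pics/%s.npz'%n)
    c={k:c[k] for k in c.files}
    X=cloud(c)
    B=blue(c['img'])>80; print(n,'mat z',np.median(X[B&(c['depth']>0)][:,2]))
    for name,g in dict(case=(.59,-.02,-.14),psu=(.486,-.31,np.radians(80-90+0)),pry_tool=(.52,.353,np.radians(14.5))).items():
        if name=='psu': g=(.486,-.31,np.radians(-10))
        P=np.array([proj(c,(g[0]+dx,g[1]+dy,z)) for dx in(-.13,.13) for dy in(-.18 if name=='case' else -.06,.18 if name=='case' else .06) for z in(0,.05)])
        if name=='pry_tool': P=np.array([proj(c,(g[0]+dx,g[1]+dy,0)) for dx in(-.11,.11) for dy in(-.05,.05)])
        roi=[int(P[:,0].min()),int(P[:,1].min()),int(P[:,0].max()),int(P[:,1].max())]
        r=fit(c,name,*g,roi)
        o=r[5]; m=render(c,name,r[0],r[1],np.radians(r[2]),roi)
        cv2.imwrite('pics/fit_%s_%s.png'%(n,name),cv2.resize(np.hstack([o,m,np.abs(o-m)])*255,None,fx=3 if name!='case' else 2,fy=3 if name!='case' else 2))
        print(n,name,roi,np.round(r[:5],4))
E
cd pics; python3 -c "
import cv2,numpy as np
fs=['fit_%s_%s.png'%(n,k) for n in('top','side') for k in('case','psu','pry_tool')]
I=[cv2.imread(f,0) for f in fs]
W=max(i.shape[1] for i in I)
I=[cv2.copyMakeBorder(i,2,2,0,W-i.shape[1],cv2.BORDER_CONSTANT,value=128) for i in I]
o=np.vstack(I);s=min(800/o.shape[1],600/o.shape[0],1);cv2.imwrite('fits.png',cv2.resize(o,None,fx=s,fy=s))"
```

```text
top mat z 0.0011224439737065328
top case [212, 132, 318, 209] [ 5.8840000e-01 -1.2400000e-02 -7.4462000e+00  4.4919910e+02
  3.8532963e+03]
top psu [328, 160, 370, 237] [ 4.883000e-01 -3.064000e-01 -9.860300e+00  2.496346e+02  9.022000e+02]
top pry_tool [146, 163, 175, 224] [  0.5294   0.3556  13.9163  45.8155 267.4233]
side mat z -0.0005088707737399556
side case [234, 154, 332, 243] [ 5.8820000e-01 -1.4400000e-02 -6.8943000e+00  1.6688993e+03
  3.9916645e+03]
side psu [247, 231, 332, 292] [ 4.8860000e-01 -3.0590000e-01 -1.1360000e+01  3.2277980e+02
  1.1518432e+03]
side pry_tool [206, 136, 258, 161] [  0.5306   0.3523  14.7087 132.9753 231.3936][ WARN:0@1.091] global loadsave.cpp:1063 imwrite_ Unsupported depth image for selected encoder is fallbacked to CV_8U.
```

View pics/fits.png

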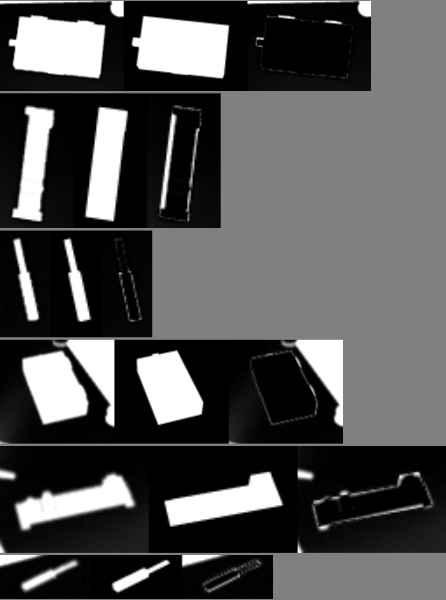

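```bash
sed -i "s/box(-113,113,-28,28,0,3),/box(-113,-100,-28,28,0,3),box(100,113,-28,28,0,3),box(-96,-36,-19,19,18,30),/" fit.py
python3 - <<'E'
from fit import *
for n in('top','side'):
    c=np.load('pics/%s.npz'%n)
    c={k:c[k] for k in c.files}
    for name,g,roi in (('psu',(.4885,-.306,np.radians(-10)),[328,160,370,237] if n=='top' else [247,231,332,292]),):
        r=fit(c,name,*g,roi); print(n,name,np.round(r[:5],4))
E
```

```text
top psu [ 4.88100e-01 -3.07700e-01 -9.57770e+00  8.81805e+01  9.02200e+02]
side psu [ 4.8680000e-01 -3.1020000e-01 -9.6574000e+00  2.7525640e+02
  1.1518432e+03]
```

The crop shows the silver channel with its green board and iron transformer, so the silver unit at (348,197) is the one. Both cameras agree to about 3 mm on the poses. Next I'll write a helper that works out the rows.

```bash
cat > plan.py <<'E'
from h import *
from scipy.spatial.transform import Rotation as Ro
def down(yaw,pitch=0):
    y=np.radians(yaw); x=np.array([np.cos(y),np.sin(y),0]); z=np.array([0,0,-1.]); 
    R=np.column_stack([x,np.cross(z,x),z])
    return R@Ro.from_rotvec([0,np.radians(pitch),0]).as_matrix()
def rows(way,hand,p=None,R=None,dec=2):
    """way: list of (pos,Rot,n)"""
    s=status.read_state()
    if p is None: p,R=np.array(s['position']),np.array(s['tcp_rot'])
    out=[]
    for P,T,n in way:
        P=np.array(P)
        for k in range(n,0,-1):
            d=R.T@(P-p)/k/.025; w=Ro.from_matrix(R.T@T).as_rotvec(degrees=True)/k/10
            row=np.round(np.r_[d,w],dec)+0.0
            if abs(row).max()>1: print('!! over',row)
            p=p+R@row[:3]*.025; R=R@Ro.from_rotvec(row[3:]*10,degrees=True).as_matrix()
            out.append(list(map(float,row))+[hand])
    for r in out: print([float('%g'%v) for v in r],end=',\n')
    print('end',np.round(p,4),'\n',np.round(R,3)); return p,R
E
python3 - <<'E'
from plan import *
a=np.radians(14.2); g=np.array([.530+.002*np.cos(a),.354+.002*np.sin(a)])
p,R=rows([([*g,.11],down(14.2),17)],-1)
rows([([*g,.004],down(14.2),5)],-1,p,R)
E
```

```text
[-0.88, -0.25, 0.26, 0.0, 0.0, 0.85, -1.0],
[-0.9, -0.12, 0.27, 0.0, 0.0, 0.85, -1.0],
[-0.91, 0.02, 0.26, 0.0, 0.0, 0.85, -1.0],
[-0.9, 0.15, 0.27, 0.0, 0.0, 0.85, -1.0],
[-0.87, 0.28, 0.26, 0.0, 0.0, 0.86, -1.0],
[-0.81, 0.41, 0.27, 0.0, 0.0, 0.85, -1.0],
[-0.75, 0.53, 0.26, 0.0, 0.0, 0.86, -1.0],
[-0.66, 0.63, 0.27, 0.0, 0.0, 0.85, -1.0],
[-0.56, 0.72, 0.26, 0.0, 0.0, 0.86, -1.0],
[-0.44, 0.8, 0.27, 0.0, 0.0, 0.85, -1.0],
[-0.32, 0.86, 0.26, 0.0, 0.0, 0.86, -1.0],
[-0.19, 0.89, 0.27, 0.0, 0.0, 0.85, -1.0],
[-0.05, 0.91, 0.26, 0.0, 0.0, 0.86, -1.0],
[0.08, 0.91, 0.27, 0.0, 0.0, 0.85, -1.0],
[0.22, 0.89, 0.26, 0.0, 0.0, 0.86, -1.0],
[0.35, 0.84, 0.27, 0.0, 0.0, 0.85, -1.0],
[0.47, 0.78, 0.26, 0.0, 0.0, 0.86, -1.0],
end [0.532  0.3546 0.11  ] 
 [[ 0.969  0.245 -0.   ]
 [ 0.245 -0.969 -0.   ]
 [-0.     0.    -1.   ]]
[0.0, 0.0, 0.85, 0.0, 0.0, 0.0, -1.0],
[0.0, 0.0, 0.85, 0.0, 0.0, 0.0, -1.0],
[0.0, 0.0, 0.85, 0.0, 0.0, 0.0, -1.0],
[0.0, 0.0, 0.85, 0.0, 0.0, 0.0, -1.0],
[0.0, 0.0, 0.84, 0.0, 0.0, 0.0, -1.0],
end [0.532  0.3546 0.004 ] 
 [[ 0.969  0.245 -0.   ]
 [ 0.245 -0.969 -0.   ]
 [-0.     0.    -1.   ]]
```

Request:
{"method": "send_rows", "body": {"moves": [[-0.88,-0.25,0.26,0,0,0.85,-1],[-0.9,-0.12,0.27,0,0,0.85,-1],[-0.91,0.02,0.26,0,0,0.85,-1],[-0.9,0.15,0.27,0,0,0.85,-1],[-0.87,0.28,0.26,0,0,0.86,-1],[-0.81,0.41,0.27,0,0,0.85,-1],[-0.75,0.53,0.26,0,0,0.86,-1],[-0.66,0.63,0.27,0,0,0.85,-1],[-0.56,0.72,0.26,0,0,0.86,-1],[-0.44,0.8,0.27,0,0,0.85,-1],[-0.32,0.86,0.26,0,0,0.86,-1],[-0.19,0.89,0.27,0,0,0.85,-1]]}}

```text
time_s: 3.05
position: [0.4408, 0.4217, 0.1429]
tcp_rot: [[0.549, 0.836, 0.0], [0.836, -0.549, 0.0], [0.0, 0.0, -1.0]]
force: [-0.5, 0.8, -0.9]
opening: 1.003
```

Request:
{"method": "send_rows", "body": {"moves": [[-0.05,0.91,0.26,0,0,0.86,-1],[0.08,0.91,0.27,0,0,0.85,-1],[0.22,0.89,0.26,0,0,0.86,-1],[0.35,0.84,0.27,0,0,0.85,-1],[0.47,0.78,0.26,0,0,0.86,-1],[0,0,0,0,0,0,-1],[0,0,0,0,0,0,-1]]}}

```text
time_s: 3.92
position: [0.5313, 0.3549, 0.1101]
tcp_rot: [[0.969, 0.247, -0.001], [0.247, -0.969, 0.0], [-0.001, -0.0, -1.0]]
force: [-0.3, -0.6, -0.3]
opening: 1.001
```

Descend, then shut on the handle.

Request:
{"method": "send_rows", "body": {"moves": [[0,0,0.85,0,0,0,-1],[0,0,0.85,0,0,0,-1],[0,0,0.85,0,0,0,-1],[0,0,0.85,0,0,0,-1],[0,0,0.84,0,0,0,-1],[0,0,0,0,0,0,-1],[0,0,0,0,0,0,1],[0,0,0,0,0,0,1],[0,0,0,0,0,0,1],[0,0,0,0,0,0,1],[0,0,0,0,0,0,1],[0,0,0,0,0,0,1]]}}

```text
time_s: 5.42
position: [0.532, 0.3546, 0.0041]
tcp_rot: [[0.97, 0.245, 0.0], [0.245, -0.97, 0.0], [0.0, 0.0, -1.0]]
force: [-0.7, 0.1, 0.2]
opening: 0.403
```

```bash
python3 - <<'E'
from h import *
s=status.read_state(); print(s['time_s'],s['position'],s['opening'],s['opening']*87)
c=cap('top'); im=cv2.cvtColor(c['img'],cv2.COLOR_RGB2BGR)
cv2.imwrite('pics/g1.png',cv2.resize(im[140:240,100:230],(780,600),interpolation=cv2.INTER_CUBIC))
E
```

```text
5.425 [0.53204716 0.35456018 0.00407059] 0.40256448335082595 35.023110051521854
```

View pics/g1.png

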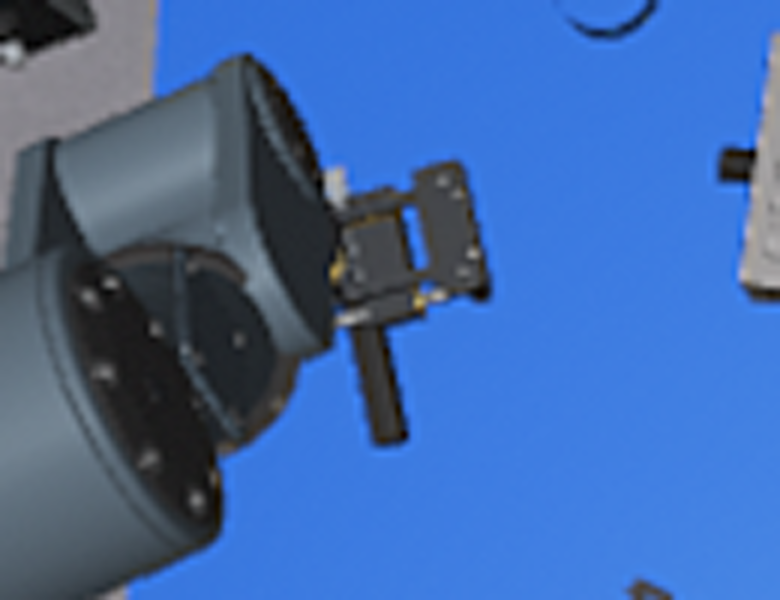

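The handle is between the jaws at about (380,380) in the crop. They are still closing at 35 mm, so I'll keep closing and then lift.

Request:
{"method": "send_rows", "body": {"moves": [[0,0,0,0,0,0,1],[0,0,0,0,0,0,1],[0,0,0,0,0,0,1],[0,0,0,0,0,0,1],[0,0,0,0,0,0,1]]}}

```text
time_s: 6.1
position: [0.532, 0.3546, 0.004]
tcp_rot: [[0.97, 0.245, -0.0], [0.245, -0.97, -0.0], [-0.0, 0.0, -1.0]]
force: [0.9, 0.2, -0.4]
opening: 0.224
```

```bash
python3 - <<'E'
from plan import *
cy=-7.2; C=np.array([.5883,-.0134])
def w(cx,y=0,yaw=cy):
    a=np.radians(yaw); return C+[cx*np.cos(a)-y*np.sin(a),cx*np.sin(a)+y*np.cos(a)]
# tip is 85mm ahead of TCP (grip at pry x=+2); tip z = tcp z + .005 
p,R=rows([([.53,.352,.09],down(14.2),4),([*w(-.100-.085),.09],down(cy),16),([*w(-.105-.085),.045],down(cy),2)],1)
E
```

```text
[-0.03, 0.02, -0.86, 0.0, 0.0, 0.0, 1.0],
[-0.02, 0.02, -0.86, 0.0, 0.0, 0.0, 1.0],
[-0.03, 0.02, -0.86, 0.0, 0.0, 0.0, 1.0],
[-0.02, 0.02, -0.86, 0.0, 0.0, 0.0, 1.0],
[-0.51, 0.75, 0.0, 0.0, 0.0, 0.13, 1.0],
[-0.5, 0.76, 0.0, 0.0, 0.0, 0.13, 1.0],
[-0.48, 0.78, 0.0, 0.0, 0.0, 0.13, 1.0],
[-0.46, 0.79, 0.0, 0.0, 0.0, 0.13, 1.0],
[-0.44, 0.8, 0.0, 0.0, 0.0, 0.13, 1.0],
[-0.43, 0.81, 0.0, 0.0, 0.0, 0.14, 1.0],
[-0.4, 0.82, 0.0, 0.0, 0.0, 0.13, 1.0],
[-0.39, 0.82, 0.0, 0.0, 0.0, 0.14, 1.0],
[-0.37, 0.83, 0.0, 0.0, 0.0, 0.13, 1.0],
[-0.35, 0.84, 0.0, 0.0, 0.0, 0.14, 1.0],
[-0.33, 0.85, 0.0, 0.0, 0.0, 0.13, 1.0],
[-0.3, 0.86, 0.0, 0.0, 0.0, 0.14, 1.0],
[-0.29, 0.86, 0.0, 0.0, 0.0, 0.13, 1.0],
[-0.26, 0.87, 0.0, 0.0, 0.0, 0.14, 1.0],
[-0.24, 0.88, 0.0, 0.0, 0.0, 0.13, 1.0],
[-0.23, 0.88, 0.0, 0.0, 0.0, 0.14, 1.0],
[-0.1, 0.0, 0.9, 0.0, 0.0, 0.0, 1.0],
[-0.1, 0.0, 0.9, 0.0, 0.0, 0.0, 1.0],
end [0.3998 0.0105 0.045 ] 
 [[ 0.992 -0.126 -0.   ]
 [-0.126 -0.992 -0.   ]
 [-0.     0.    -1.   ]]
```

Request:
{"method": "send_rows", "body": {"moves": [[-0.03,0.02,-0.86,0,0,0,1],[-0.02,0.02,-0.86,0,0,0,1],[-0.03,0.02,-0.86,0,0,0,1],[-0.02,0.02,-0.86,0,0,0,1],[-0.51,0.75,0,0,0,0.13,1],[-0.5,0.76,0,0,0,0.13,1],[-0.48,0.78,0,0,0,0.13,1],[-0.46,0.79,0,0,0,0.13,1],[-0.44,0.8,0,0,0,0.13,1],[-0.43,0.81,0,0,0,0.14,1],[-0.4,0.82,0,0,0,0.13,1],[-0.39,0.82,0,0,0,0.14,1]]}}

```text
time_s: 7.6
position: [0.4681, 0.1802, 0.0919]
tcp_rot: [[0.998, 0.062, 0.003], [0.062, -0.998, 0.0], [0.003, -0.0, -1.0]]
force: [-0.2, -0.2, -0.6]
opening: 0.226
```

Request:
{"method": "send_rows", "body": {"moves": [[-0.37,0.83,0,0,0,0.13,1],[-0.35,0.84,0,0,0,0.14,1],[-0.33,0.85,0,0,0,0.13,1],[-0.3,0.86,0,0,0,0.14,1],[-0.29,0.86,0,0,0,0.13,1],[-0.26,0.87,0,0,0,0.14,1],[-0.24,0.88,0,0,0,0.13,1],[-0.23,0.88,0,0,0,0.14,1],[0,0,0,0,0,0,1],[0,0,0,0,0,0,1]]}}

```text
time_s: 8.85
position: [0.4056, 0.0099, 0.0909]
tcp_rot: [[0.992, -0.126, 0.002], [-0.126, -0.992, -0.0], [0.002, 0.0, -1.0]]
force: [-0.4, 1.3, -0.5]
opening: 0.227
```

```bash
python3 - <<'E'
from h import *
s=status.read_state(); print(s['time_s'],s['position'],s['opening']*87)
c=cap('side'); d=cap('top')
print(models.landmark_of('side','pry_tip')[:2],models.landmark_of('top','pry_tip')[:2])
im=cv2.cvtColor(c['img'],cv2.COLOR_RGB2BGR); i2=cv2.cvtColor(d['img'],cv2.COLOR_RGB2BGR)
R=s['tcp_rot'];P=s['position']
t=P+R@[.085,0,-.005]; print('exp tip',t,proj(c,t),proj(d,t))
a=im[140:240,190:320];b=i2[130:230,200:330]
cv2.imwrite('pics/g2.png',np.hstack([cv2.resize(a,(400,308),interpolation=cv2.INTER_CUBIC),cv2.resize(b,(400,308),interpolation=cv2.INTER_CUBIC)]))
E
```

```text
8.85 [0.40563241 0.00990549 0.09094349] 19.7635229876755
[] []
exp tip [ 0.48994605 -0.0007766   0.09614952] (np.float64(255.27463782696475), np.float64(186.4455476629634)) (np.float64(259.1101887056121), np.float64(195.7651317101532))
```

View pics/g2.png

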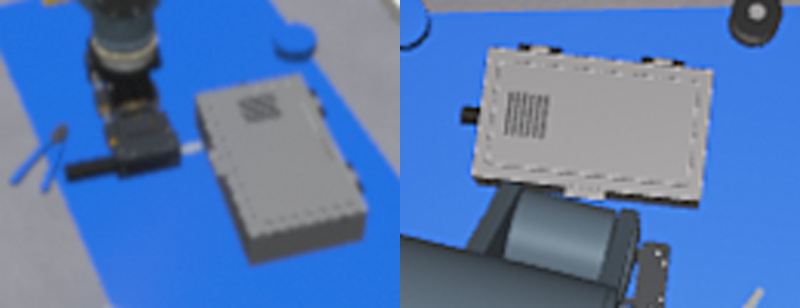

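The side view shows the blade tip at crop (203,147), close to the expected (200,143), so it lines up with the tab. I'll descend in front of the tab, then go in through the notch.

Request:
{"method": "send_rows", "body": {"moves": [[-0.1,0,0.9,0,0,0,1],[-0.1,0,0.93,0,0,0,1],[0,0,0,0,0,0,1],[0,0,0,0,0,0,1]]}}

```text
time_s: 9.55
position: [0.4001, 0.0107, 0.0446]
tcp_rot: [[0.992, -0.125, 0.0], [-0.125, -0.992, -0.0], [0.0, 0.0, -1.0]]
force: [-0.1, 0.1, -1.2]
opening: 0.23
```

```bash
python3 - <<'E'
from h import *
s=status.read_state(); print(s['time_s'],s['position'],s['opening']*87)
c=cap('side')
print(models.landmark_of('side','pry_tip')[:2],models.landmark_of('side','cover_tab')[:2])
R=s['tcp_rot'];P=s['position']
t=P+R@[.085,0,-.005]; print('exp tip',t,proj(c,t))
C=np.array([.5883,-.0134,.055]);a=np.radians(-7.2)
print('tab',proj(c,C-[.086*np.cos(a),.086*np.sin(a),0]))
im=cv2.cvtColor(c['img'],cv2.COLOR_RGB2BGR)
cv2.imwrite('pics/g3.png',cv2.resize(im[155:225,210:310],(800,560),interpolation=cv2.INTER_CUBIC))
E
```

```text
9.55 [0.400145   0.0106964  0.04458991] 19.970613785867673
[] [{'point': [255.8, 191.0], 'confidence': 0.82}, {'point': [209.3, 186.3], 'confidence': 0.3}]
exp tip [4.84476321e-01 7.02215520e-05 4.96211411e-02] (np.float64(254.12759128410974), np.float64(194.92098239110535))
tab (np.float64(258.72449219788604), np.float64(193.06227522374436))
```

View pics/g3.png

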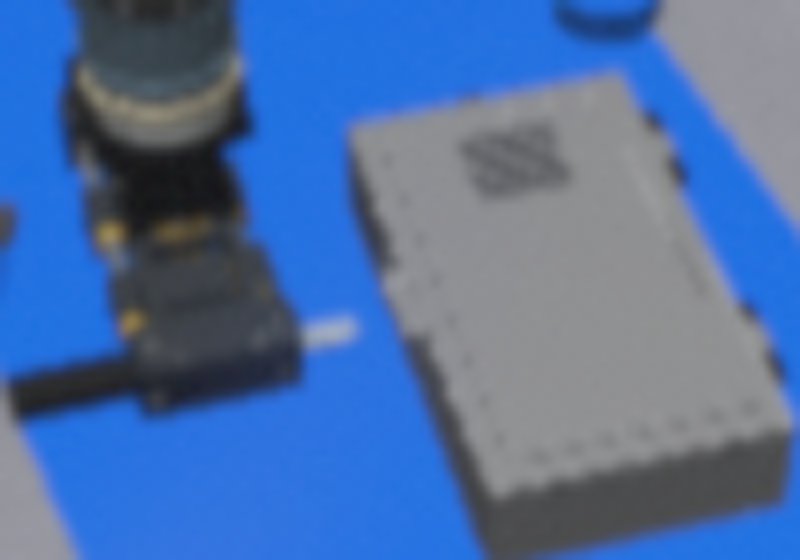

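The tip is at (254.6,195.6), within a pixel of the expected position, and the tab is ahead at about (260,192). Insert.

Request:
{"method": "send_rows", "body": {"moves": [[0.3,0,0,0,0,0,1],[0.3,0,0,0,0,0,1],[0.3,0,0,0,0,0,1],[0.3,0,0,0,0,0,1],[0.3,0,0,0,0,0,1],[0,0,0,0,0,0,1]]}}

```text
time_s: 10.45
position: [0.438, 0.0056, 0.0443]
tcp_rot: [[0.992, -0.126, 0.001], [-0.126, -0.992, -0.0], [0.001, 0.0, -1.0]]
force: [-0.5, 0.3, -0.2]
opening: 0.226
```

```bash
python3 - <<'E'
from plan import *
s=status.read_state(); print(s['time_s'],s['position'],s['force'])
cy=-7.2; C=np.array([.5883,-.0134])
def w(cx):
    a=np.radians(cy); return C+[cx*np.cos(a),cx*np.sin(a)]
way=[]
# tip on arc; r shrinking
for th,r in [(4,.139),(8,.138),(13,.137),(18,.136),(24,.135),(30,.134),(36,.133),(42,.132),(48,.131),(54,.13),(60,.13),(66,.13),(72,.129),(78,.128),(84,.127),(90,.126),(95,.125),(100,.125),(105,.125),(109,.125),(112,.125)]:
    t=np.radians(th); cx=.075-r*np.cos(t)-.003*np.sin(t); z=.055+r*np.sin(t)-.003*np.cos(t)
    way.append(([*w(cx-.085),z-.005],down(cy),1))
rows(way,1)
E
```

```text
10.45 [0.43796515 0.00558648 0.04427623] [-0.5498773   0.33035905 -0.24397035]
[0.11, 0.0, -0.5, 0.0, -0.01, 0.0, 1.0],
[0.07, 0.0, -0.38, 0.0, 0.0, 0.0, 1.0],
[0.11, 0.0, -0.46, 0.0, 0.0, 0.0, 1.0],
[0.16, 0.0, -0.46, 0.0, 0.0, 0.0, 1.0],
[0.23, 0.0, -0.52, 0.0, 0.0, 0.0, 1.0],
[0.28, 0.0, -0.49, 0.0, 0.0, 0.0, 1.0],
[0.33, 0.0, -0.45, 0.0, 0.0, 0.0, 1.0],
[0.37, 0.0, -0.41, 0.0, 0.0, 0.0, 1.0],
[0.4, 0.0, -0.37, 0.0, 0.0, 0.0, 1.0],
[0.45, 0.0, -0.33, 0.0, 0.0, 0.0, 1.0],
[0.45, 0.0, -0.3, 0.0, 0.0, 0.0, 1.0],
[0.47, 0.0, -0.26, 0.0, 0.0, 0.0, 1.0],
[0.52, 0.0, -0.17, 0.0, 0.0, 0.0, 1.0],
[0.53, 0.0, -0.11, 0.0, 0.0, 0.0, 1.0],
[0.53, 0.0, -0.06, 0.0, 0.0, 0.0, 1.0],
[0.53, 0.0, 0.0, 0.0, 0.0, 0.0, 1.0],
[0.44, 0.0, 0.05, 0.0, 0.0, 0.0, 1.0],
[0.43, 0.0, 0.04, 0.0, 0.0, 0.0, 1.0],
[0.43, 0.0, 0.09, 0.0, 0.0, 0.0, 1.0],
[0.33, 0.0, 0.09, 0.0, 0.0, 0.0, 1.0],
[0.25, 0.0, 0.09, 0.0, 0.0, 0.0, 1.0],
end [ 0.6221 -0.0177  0.1669] 
 [[ 0.992 -0.126 -0.001]
 [-0.126 -0.992 -0.   ]
 [-0.001  0.    -1.   ]]
```

It went in with no contact force. Lift the first third of the arc.

Request:
{"method": "send_rows", "body": {"moves": [[0.11,0,-0.5,0,0,0,1],[0.07,0,-0.38,0,0,0,1],[0.11,0,-0.46,0,0,0,1],[0.16,0,-0.46,0,0,0,1],[0.23,0,-0.52,0,0,0,1]]}}

```text
time_s: 11.08
position: [0.4527, 0.004, 0.1028]
tcp_rot: [[0.992, -0.126, -0.003], [-0.126, -0.992, 0.001], [-0.003, -0.0, -1.0]]
force: [-1.3, -0.0, -2.4]
opening: 0.227
```

```bash
python3 - <<'E'
from h import *
s=status.read_state(); print(s['time_s'],s['position'],s['opening']*87,s['force'],s['moment'])
c=cap('side')
im=cv2.cvtColor(c['img'],cv2.COLOR_RGB2BGR)
cv2.imwrite('pics/g4.png',cv2.resize(im[135:225,200:320],(800,600),interpolation=cv2.INTER_CUBIC))
E
```

```text
11.075 [0.45266737 0.00398951 0.10280391] 19.766863025103014 [-1.26356437 -0.04791127 -2.42767957] [ 0.03924632  0.56313364 -0.00396906]
```

View pics/g4.png

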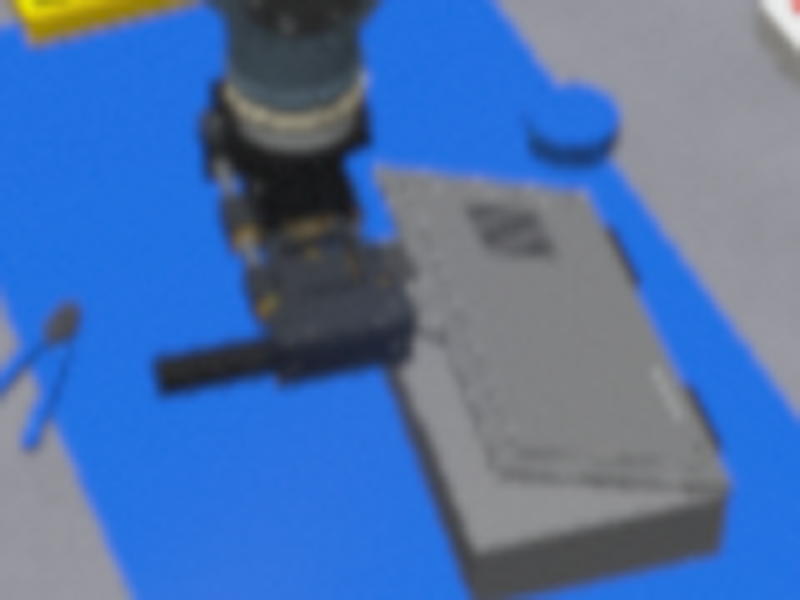

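The cover is lifting (edge raised, near (440,340) in the crop), the tool is still level and the push is light. Continue.

Request:
{"method": "send_rows", "body": {"moves": [[0.28,0,-0.49,0,0,0,1],[0.33,0,-0.45,0,0,0,1],[0.37,0,-0.41,0,0,0,1],[0.4,0,-0.37,0,0,0,1],[0.45,0,-0.33,0,0,0,1],[0.45,0,-0.3,0,0,0,1],[0.47,0,-0.26,0,0,0,1],[0.52,0,-0.17,0,0,0,1]]}}

```text
time_s: 12.12
position: [0.536, -0.0067, 0.1723]
tcp_rot: [[0.992, -0.126, 0.001], [-0.126, -0.992, -0.0], [0.001, 0.0, -1.0]]
force: [-2.1, 0.0, -0.5]
opening: 0.225
```

Request:
{"method": "send_rows", "body": {"moves": [[0.53,0,-0.11,0,0,0,1],[0.53,0,-0.06,0,0,0,1],[0.53,0,0,0,0,0,1],[0.44,0,0.05,0,0,0,1],[0.43,0,0.04,0,0,0,1],[0.43,0,0.09,0,0,0,1],[0.2,0,0.05,0,0,0,1]]}}

```text
time_s: 13.0
position: [0.6124, -0.0164, 0.17]
tcp_rot: [[0.992, -0.126, 0.0], [-0.126, -0.992, -0.0], [0.0, 0.0, -1.0]]
force: [-1.0, -0.5, 1.6]
opening: 0.224
```

```bash
python3 - <<'E'
from h import *
s=status.read_state(); print(s['time_s'],s['position'],s['opening']*87,s['force'],s['moment'])
c=cap('side')
im=cv2.cvtColor(c['img'],cv2.COLOR_RGB2BGR)
cv2.imwrite('pics/g5.png',cv2.resize(im[115:235,200:360],(800,600),interpolation=cv2.INTER_CUBIC))
E
```

```text
13.0 [ 0.61239777 -0.0164219   0.17003834] 19.492702413563578 [-0.96139297 -0.50976518  1.58572544] [-0.11641405  0.20681568 -0.03261999]
```

View pics/g5.png

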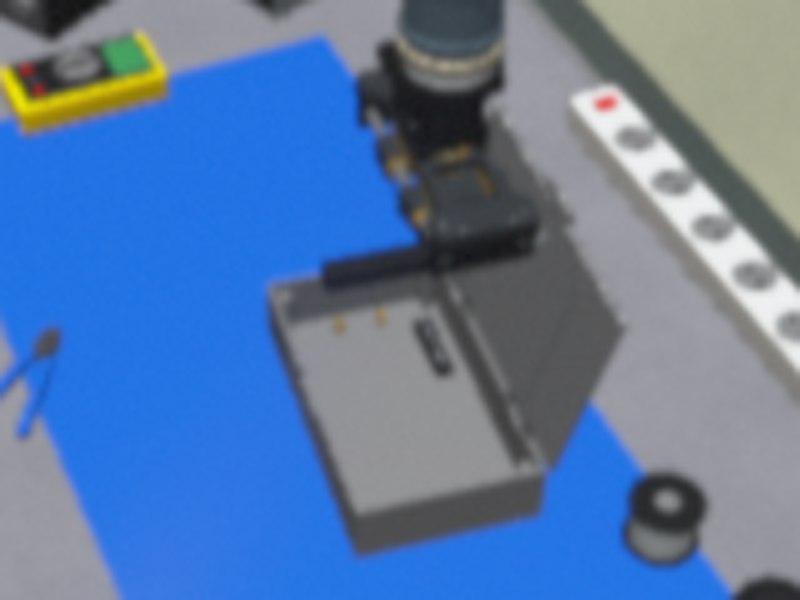

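The cover is past upright and the inside with the brass standoffs shows. Push on to the stop in small steps.

Request:
{"method": "send_rows", "body": {"moves": [[0.2,0,0.03,0,0,0,1],[0.15,0,0.03,0,0,0,1],[0.1,0,0,0,0,0,1],[0,0,0,0,0,0,1]]}}

```text
time_s: 13.55
position: [0.6218, -0.0175, 0.1685]
tcp_rot: [[0.992, -0.125, -0.002], [-0.125, -0.992, 0.0], [-0.002, -0.0, -1.0]]
force: [-3.2, 0.4, -1.1]
opening: 0.225
```

Request:
{"method": "send_rows", "body": {"moves": [[0.08,0,0,0,0,0,1],[0.08,0,0,0,0,0,1],[0,0,0,0,0,0,1]]}}

```text
time_s: 13.92
position: [0.6221, -0.0175, 0.1679]
tcp_rot: [[0.992, -0.125, -0.011], [-0.125, -0.992, 0.001], [-0.011, 0.0, -1.0]]
force: [-10.5, 0.8, 2.6]
opening: 0.224
```

The force rose to 10 N with no more motion, so the cover is at its stop. Back off and check.

```bash
python3 - <<'E'
from plan import *
p=np.array([.6235,-.0177,.168]);R=down(-7.2)
p,R=rows([([.5838,-.0127,.165],down(-7.2),2),([.525,.345,.14],down(14.2),16),([.525,.345,.012],down(14.2),6)],1,p,R)
E
```

```text
[-0.8, 0.0, 0.06, 0.0, 0.0, 0.0, 1.0],
[-0.8, 0.0, 0.06, 0.0, 0.0, 0.0, 1.0],
[-0.26, -0.87, 0.06, 0.0, 0.0, -0.13, 1.0],
[-0.24, -0.87, 0.06, 0.0, 0.0, -0.13, 1.0],
[-0.22, -0.88, 0.06, 0.0, 0.0, -0.13, 1.0],
[-0.2, -0.88, 0.06, 0.0, 0.0, -0.13, 1.0],
[-0.18, -0.89, 0.06, 0.0, 0.0, -0.13, 1.0],
[-0.16, -0.89, 0.06, 0.0, 0.0, -0.14, 1.0],
[-0.13, -0.9, 0.06, 0.0, 0.0, -0.14, 1.0],
[-0.11, -0.9, 0.06, 0.0, 0.0, -0.13, 1.0],
[-0.09, -0.9, 0.06, 0.0, 0.0, -0.14, 1.0],
[-0.07, -0.9, 0.07, 0.0, 0.0, -0.13, 1.0],
[-0.05, -0.91, 0.06, 0.0, 0.0, -0.14, 1.0],
[-0.03, -0.91, 0.07, 0.0, 0.0, -0.13, 1.0],
[-0.01, -0.91, 0.06, 0.0, 0.0, -0.13, 1.0],
[0.01, -0.9, 0.07, 0.0, 0.0, -0.14, 1.0],
[0.03, -0.91, 0.06, 0.0, 0.0, -0.13, 1.0],
[0.06, -0.9, 0.07, 0.0, 0.0, -0.14, 1.0],
[0.0, 0.0, 0.85, 0.0, 0.0, 0.0, 1.0],
[0.0, 0.0, 0.85, 0.0, 0.0, 0.0, 1.0],
[0.0, 0.0, 0.85, 0.0, 0.0, 0.0, 1.0],
[0.0, 0.0, 0.86, 0.0, 0.0, 0.0, 1.0],
[0.0, 0.0, 0.85, 0.0, 0.0, 0.0, 1.0],
[0.0, 0.0, 0.86, 0.0, 0.0, 0.0, 1.0],
end [0.525 0.345 0.012] 
 [[ 0.969  0.245  0.   ]
 [ 0.245 -0.969  0.   ]
 [ 0.     0.    -1.   ]]
```

Request:
{"method": "send_rows", "body": {"moves": [[-0.8,0,0.06,0,0,0,1],[-0.8,0,0.06,0,0,0,1],[-0.26,-0.87,0.06,0,0,-0.13,1],[-0.24,-0.87,0.06,0,0,-0.13,1],[-0.22,-0.88,0.06,0,0,-0.13,1],[-0.2,-0.88,0.06,0,0,-0.13,1],[-0.18,-0.89,0.06,0,0,-0.13,1],[-0.16,-0.89,0.06,0,0,-0.14,1],[-0.13,-0.9,0.06,0,0,-0.14,1],[-0.11,-0.9,0.06,0,0,-0.13,1],[-0.09,-0.9,0.06,0,0,-0.14,1],[-0.07,-0.9,0.07,0,0,-0.13,1]]}}

```text
time_s: 15.42
position: [0.551, 0.2129, 0.1506]
tcp_rot: [[0.994, 0.109, 0.002], [0.109, -0.994, 0.001], [0.002, -0.001, -1.0]]
force: [0.5, 0.5, -0.5]
opening: 0.225
```

Request:
{"method": "send_rows", "body": {"moves": [[-0.05,-0.91,0.06,0,0,-0.14,1],[-0.03,-0.91,0.07,0,0,-0.13,1],[-0.01,-0.91,0.06,0,0,-0.13,1],[0.01,-0.9,0.07,0,0,-0.14,1],[0.03,-0.91,0.06,0,0,-0.13,1],[0.06,-0.9,0.07,0,0,-0.14,1],[0,0,0.85,0,0,0,1],[0,0,0.85,0,0,0,1],[0,0,0.85,0,0,0,1],[0,0,0,0,0,0,1]]}}

```text
time_s: 16.68
position: [0.5269, 0.3446, 0.0752]
tcp_rot: [[0.969, 0.246, -0.004], [0.246, -0.969, -0.002], [-0.004, 0.001, -1.0]]
force: [-0.8, -0.6, -0.1]
opening: 0.225
```

```bash
python3 - <<'E'
from h import *
s=status.read_state(); print(s['time_s'],s['position'],s['opening']*87,s['force'],s['moment'])
c=cap('side');d=cap('top')
im=cv2.cvtColor(c['img'],cv2.COLOR_RGB2BGR);i2=cv2.cvtColor(d['img'],cv2.COLOR_RGB2BGR)
R=s['tcp_rot'];P=s['position']
for x in(.085,-.087): print('exp',proj(c,P+R@[x,0,-.005]))
cv2.imwrite('pics/g6.png',np.vstack([cv2.resize(im[110:220,190:350],(436,300),interpolation=cv2.INTER_CUBIC),cv2.resize(i2[120:230,140:300],(436,300),interpolation=cv2.INTER_CUBIC)]))
E
```

```text
16.675 [0.5269123  0.34461427 0.07523142] 19.61795134087409 [-0.7517452  -0.57776333 -0.08318456] [-0.07636967  0.10900208  0.02447602]
exp (np.float64(248.64414769217382), np.float64(128.5264277110267))
exp (np.float64(217.019966381872), np.float64(143.22973016173052))
```

View pics/g6.png

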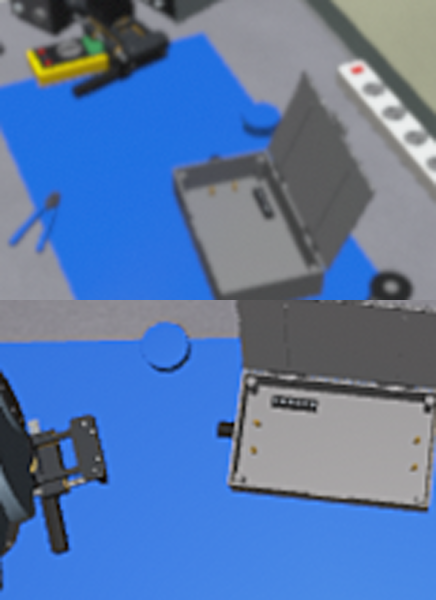

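The tool is still level: its tail is at (218.6,144) against the expected (217,143). The cover stands back, and all four standoffs show. Lay the tool down and release.

Request:
{"method": "send_rows", "body": {"moves": [[0,0,0.9,0,0,0,1],[0,0,0.9,0,0,0,1],[0,0,0.7,0,0,0,1],[0,0,0.2,0,0,0,1],[0,0,0.12,0,0,0,1],[0,0,0,0,0,0,1]]}}

```text
time_s: 17.52
position: [0.5288, 0.3447, 0.0071]
tcp_rot: [[0.97, 0.245, 0.001], [0.245, -0.97, 0.0], [0.001, -0.0, -1.0]]
force: [0.4, -0.3, -0.4]
opening: 0.228
```

```bash
python3 - <<'E'
from h import *
s=status.read_state(); print(s['time_s'],s['position'],s['opening']*87,s['force'],s['moment'])
E
```

```text
17.525 [0.52882634 0.34473758 0.00706168] 19.87154212171252 [ 0.37562116 -0.29488033 -0.35149615] [-0.12143737  0.05250568 -0.04887242]
```

Request:
{"method": "send_rows", "body": {"moves": [[0,0,0.11,0,0,0,1],[0,0,0,0,0,0,1],[0,0,0,0,0,0,0.4],[0,0,0,0,0,0,0],[0,0,0,0,0,0,-0.3],[0,0,0,0,0,0,-0.3],[0,0,0,0,0,0,-1],[0,0,-0.6,0,0,0,-1],[0,0,-0.9,0,0,0,-1],[0,0,-0.9,0,0,0,-1],[0,0,-0.9,0,0,0,-1],[0,0,-0.9,0,0,0,-1]]}}

```text
time_s: 19.02
position: [0.5285, 0.3447, 0.1107]
tcp_rot: [[0.969, 0.245, 0.001], [0.245, -0.969, 0.0], [0.001, -0.0, -1.0]]
force: [-0.1, 0.3, 0.7]
opening: 0.997
```

```bash
python3 - <<'E'
from plan import *
s=status.read_state(); print(s['time_s'],s['position'],s['opening']*87,s['force'])
cap('top')
a=np.radians(-9.6); g=np.array([.4875,-.309])+.033*np.array([np.cos(a),np.sin(a)]); print(g)
p=np.array(s['position'])
rows([([.42,.12,.26],down(3),12),([.40,-.10,.26],down(-4),9),([*g,.13],down(-9.6),12)],-1)
E
```

```text
19.025 [0.52853155 0.34465494 0.11069311] 86.7584958672345 [-0.12266594  0.31037096  0.65482438]
[ 0.52003787 -0.31450337]
[-0.54, 0.64, -0.49, 0.0, 0.0, 0.09, -1.0],
[-0.53, 0.65, -0.49, 0.0, 0.0, 0.09, -1.0],
[-0.52, 0.65, -0.49, 0.0, 0.0, 0.09, -1.0],
[-0.51, 0.66, -0.49, 0.0, 0.0, 0.09, -1.0],
[-0.5, 0.67, -0.49, 0.0, 0.0, 0.09, -1.0],
[-0.48, 0.68, -0.49, 0.0, -0.01, 0.1, -1.0],
[-0.47, 0.69, -0.49, 0.0, 0.0, 0.09, -1.0],
[-0.46, 0.69, -0.49, 0.0, -0.01, 0.1, -1.0],
[-0.45, 0.7, -0.49, 0.0, 0.0, 0.09, -1.0],
[-0.44, 0.71, -0.49, 0.0, -0.01, 0.1, -1.0],
[-0.43, 0.72, -0.49, -0.01, 0.0, 0.09, -1.0],
[-0.43, 0.72, -0.5, 0.0, -0.01, 0.1, -1.0],
[-0.14, 0.97, 0.0, 0.0, 0.0, 0.08, -1.0],
[-0.13, 0.97, 0.0, 0.0, 0.0, 0.08, -1.0],
[-0.11, 0.98, 0.0, 0.0, 0.0, 0.08, -1.0],
[-0.1, 0.98, 0.0, 0.0, 0.0, 0.08, -1.0],
[-0.08, 0.98, 0.0, 0.0, 0.0, 0.08, -1.0],
[-0.07, 0.98, 0.0, 0.0, 0.0, 0.07, -1.0],
[-0.06, 0.98, 0.0, 0.0, 0.0, 0.08, -1.0],
[-0.05, 0.98, 0.0, 0.0, 0.0, 0.07, -1.0],
[-0.03, 0.98, 0.0, 0.0, 0.0, 0.08, -1.0],
[0.45, 0.69, 0.43, 0.0, 0.0, 0.05, -1.0],
[0.45, 0.68, 0.43, 0.0, 0.0, 0.05, -1.0],
[0.46, 0.68, 0.43, 0.0, 0.0, 0.05, -1.0],
[0.47, 0.67, 0.43, 0.0, 0.0, 0.05, -1.0],
[0.47, 0.67, 0.43, 0.0, 0.0, 0.04, -1.0],
[0.48, 0.67, 0.44, 0.0, 0.0, 0.05, -1.0],
[0.48, 0.66, 0.43, 0.0, 0.0, 0.04, -1.0],
[0.49, 0.66, 0.44, 0.0, 0.0, 0.05, -1.0],
[0.49, 0.65, 0.43, 0.0, 0.0, 0.04, -1.0],
[0.5, 0.65, 0.44, 0.0, 0.0, 0.05, -1.0],
[0.51, 0.65, 0.43, 0.0, 0.0, 0.04, -1.0],
[0.51, 0.64, 0.44, 0.0, 0.0, 0.05, -1.0],
end [ 0.5201 -0.3146  0.1299] 
 [[ 0.986 -0.167 -0.   ]
 [-0.167 -0.986  0.   ]
 [-0.    -0.    -1.   ]]
```

Request:
{"method": "send_rows", "body": {"moves": [[-0.54,0.64,-0.49,0,0,0.09,-1],[-0.53,0.65,-0.49,0,0,0.09,-1],[-0.52,0.65,-0.49,0,0,0.09,-1],[-0.51,0.66,-0.49,0,0,0.09,-1],[-0.5,0.67,-0.49,0,0,0.09,-1],[-0.48,0.68,-0.49,0,0,0.1,-1],[-0.47,0.69,-0.49,0,0,0.09,-1],[-0.46,0.69,-0.49,0,0,0.1,-1],[-0.45,0.7,-0.49,0,0,0.09,-1],[-0.44,0.71,-0.49,0,0,0.1,-1],[-0.43,0.72,-0.49,0,0,0.09,-1],[-0.43,0.72,-0.5,0,0,0.1,-1]]}}

```text
time_s: 20.58
position: [0.4177, 0.1183, 0.2568]
tcp_rot: [[0.999, 0.051, 0.0], [0.051, -0.999, -0.0], [0.0, 0.0, -1.0]]
force: [0.4, -0.9, 0.4]
opening: 1.004
```

Request:
{"method": "send_rows", "body": {"moves": [[-0.14,0.97,0,0,0,0.08,-1],[-0.13,0.97,0,0,0,0.08,-1],[-0.11,0.98,0,0,0,0.08,-1],[-0.1,0.98,0,0,0,0.08,-1],[-0.08,0.98,0,0,0,0.08,-1],[-0.07,0.98,0,0,0,0.07,-1],[-0.06,0.98,0,0,0,0.08,-1],[-0.05,0.98,0,0,0,0.07,-1],[-0.03,0.98,0,0,0,0.08,-1]]}}

```text
time_s: 21.7
position: [0.3978, -0.1016, 0.2565]
tcp_rot: [[0.997, -0.071, 0.0], [-0.071, -0.997, -0.0], [0.001, 0.0, -1.0]]
force: [1.0, 0.4, 0.4]
opening: 1.0
```

Request:
{"method": "send_rows", "body": {"moves": [[0.45,0.69,0.43,0,0,0.05,-1],[0.45,0.68,0.43,0,0,0.05,-1],[0.46,0.68,0.43,0,0,0.05,-1],[0.47,0.67,0.43,0,0,0.05,-1],[0.47,0.67,0.43,0,0,0.04,-1],[0.48,0.67,0.44,0,0,0.05,-1],[0.48,0.66,0.43,0,0,0.04,-1],[0.49,0.66,0.44,0,0,0.05,-1],[0.49,0.65,0.43,0,0,0.04,-1],[0.5,0.65,0.44,0,0,0.05,-1],[0.51,0.65,0.43,0,0,0.04,-1],[0.51,0.64,0.44,0,0,0.05,-1]]}}

```text
time_s: 23.2
position: [0.5194, -0.3165, 0.1253]
tcp_rot: [[0.986, -0.168, 0.0], [-0.168, -0.986, -0.0], [0.0, 0.0, -1.0]]
force: [-0.9, -0.3, 0.4]
opening: 0.995
```

```bash
python3 - <<'E'
from fit import *
s=status.read_state(); print(s['time_s'],s['position'],s['tcp_rot'][:,0])
c=np.load('pics/top.npz'); c={k:c[k] for k in c.files}
X=cloud(c); m=(c['depth']>0)&(X[...,2]>.05)&(X[...,1]<-.36)&(X[...,1]>-.46)&(X[...,0]>.42)&(X[...,0]<.62)
print(m.sum(), np.percentile(X[m][:,1],[50,95,99.5]) if m.any() else '')
d=cap('side'); i=cv2.cvtColor(d['img'],cv2.COLOR_RGB2BGR)
t=cap('top');i2=cv2.cvtColor(t['img'],cv2.COLOR_RGB2BGR)
for n in('side','top'):
    for k in('psu_balance','psu','psu_heavy_end'): print(n,k,[(x['point'],x['confidence']) for x in models.landmark_of(n,k)[:2]])
cv2.imwrite('pics/g7.png',np.hstack([cv2.resize(i[190:300,230:350],(400,367),interpolation=cv2.INTER_CUBIC),cv2.resize(i2[140:250,295:415],(400,367),interpolation=cv2.INTER_CUBIC)]))
E
```

```text
23.2 [ 0.51935992 -0.31652854  0.12530397] [ 9.85867395e-01 -1.67527471e-01  1.63567589e-04]
0 
side psu_balance [([296.8, 259.2], 0.94), ([223.1, 324.0], 0.58)]
side psu [([236.2, 327.0], 0.87), ([291.6, 264.6], 0.68)]
side psu_heavy_end [([205.6, 341.0], 0.8), ([311.8, 257.9], 0.73)]
top psu_balance [([389.4, 279.6], 0.76)]
top psu [([384.3, 266.2], 0.57)]
top psu_heavy_end [([394.4, 301.7], 0.58)]
```

View pics/g7.png

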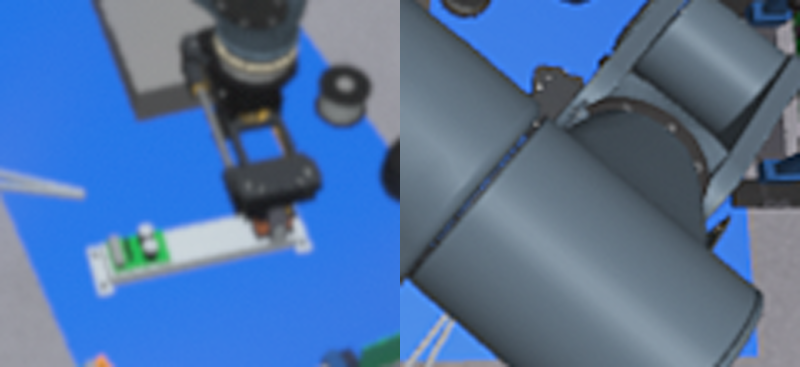

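Board holder is clear of the gripper. The fingers hang over the bare channel just short of the transformer at crop (270,225). Let it settle, then correct.

Request:
{"method": "send_rows", "body": {"moves": [[0,0,0,0,0,0,-1],[0,0,0,0,0,0,-1]]}}

```text
time_s: 23.85
position: [0.5187, -0.3151, 0.1264]
tcp_rot: [[0.986, -0.167, 0.0], [-0.167, -0.986, -0.0], [0.0, 0.0, -1.0]]
force: [-0.2, -0.3, 0.8]
opening: 1.001
```

```bash
python3 - <<'E'
from plan import *
c=np.load('pics/side.npz'); c={k:c[k] for k in c.files}
for q in((296.8,259.2),(299,261)): print(px(c,*q,z=.018))
c=np.load('pics/top.npz'); print(px(c,348,188,z=.018))
rows([([.520,-.3145,.06],down(-9.6),4),([.520,-.3145,.004],down(-9.6),3)],-1)
E
```

```text
[ 0.5149215  -0.31073094  0.018     ]
[ 0.51857451 -0.32018066  0.018     ]
[ 0.52581855 -0.311274    0.018     ]
[0.01, -0.01, 0.66, 0.0, 0.0, 0.0, -1.0],
[0.01, -0.01, 0.67, 0.0, 0.0, 0.0, -1.0],
[0.01, -0.01, 0.66, 0.0, 0.0, 0.0, -1.0],
[0.02, 0.0, 0.67, 0.0, 0.0, 0.0, -1.0],
[0.0, 0.0, 0.75, 0.0, 0.0, 0.0, -1.0],
[0.0, 0.0, 0.74, 0.0, 0.0, 0.0, -1.0],
[0.0, 0.0, 0.75, 0.0, 0.0, 0.0, -1.0],
end [ 0.5201 -0.3146  0.0039] 
 [[ 0.986 -0.167  0.   ]
 [-0.167 -0.986 -0.   ]
 [ 0.     0.    -1.   ]]
```

Request:
{"method": "send_rows", "body": {"moves": [[0.01,-0.01,0.66,0,0,0,-1],[0.01,-0.01,0.67,0,0,0,-1],[0.01,-0.01,0.66,0,0,0,-1],[0.02,0,0.67,0,0,0,-1],[0,0,0.75,0,0,0,-1],[0,0,0.74,0,0,0,-1],[0,0,0.74,0,0,0,-1],[0,0,0,0,0,0,-1],[0,0,0,0,0,0,1],[0,0,0,0,0,0,1],[0,0,0,0,0,0,1],[0,0,0,0,0,0,1]]}}

```text
time_s: 25.35
position: [0.5201, -0.3149, 0.0042]
tcp_rot: [[0.986, -0.167, 0.0], [-0.167, -0.986, -0.0], [0.001, 0.0, -1.0]]
force: [0.1, 0.3, -0.3]
opening: 0.631
```

Request:
{"method": "send_rows", "body": {"moves": [[0,0,0,0,0,0,1],[0,0,0,0,0,0,1],[0,0,0,0,0,0,1],[0,0,0,0,0,0,1]]}}

```text
time_s: 25.85
position: [0.52, -0.3146, 0.0039]
tcp_rot: [[0.986, -0.167, 0.0], [-0.167, -0.986, 0.0], [-0.0, -0.0, -1.0]]
force: [-0.3, 1.3, 1.7]
opening: 0.461
```

```bash
python3 - <<'E'
from plan import *
s=status.read_state(); print(s['time_s'],s['position'],s['opening']*87,s['force'],s['moment'])
E
```

```text
25.85 [ 0.52002953 -0.31462034  0.00389752] 40.11899227004757 [-0.33177358  1.31233048  1.71887863] [ 0.08468602  0.1459292  -0.0606098 ]
```

Gripped at 40 mm. A small slow test lift comes next, to check the balance.

Request:
{"method": "send_rows", "body": {"moves": [[0,0,0,0,0,0,1],[0,0,-0.1,0,0,0,1],[0,0,-0.2,0,0,0,1],[0,0,-0.3,0,0,0,1],[0,0,-0.3,0,0,0,1],[0,0,-0.2,0,0,0,1],[0,0,-0.1,0,0,0,1],[0,0,0,0,0,0,1],[0,0,0,0,0,0,1]]}}

```text
time_s: 26.98
position: [0.5198, -0.3146, 0.0336]
tcp_rot: [[0.986, -0.167, -0.0], [-0.167, -0.986, 0.0], [-0.0, -0.0, -1.0]]
force: [-1.5, 0.3, -3.7]
opening: 0.457
```

```bash
python3 - <<'E'
from fit import *
s=status.read_state(); print(s['time_s'],s['position'],s['opening']*87,s['force'],s['moment'])
for _ in range(3): d=cap('side'); s=status.read_state(); print(s['force'],s['moment'])
i=cv2.cvtColor(d['img'],cv2.COLOR_RGB2BGR)
X=cloud(d)
R=s['tcp_rot'];P=s['position']
for x in(.06,-.12): print(proj(d,P+R@[x,0,-.015]))
L=(X-P)@R  # local coords
m=(d['depth']>0)&(abs(L[...,1])<.012)
for a,b in((-.055,-.035),(-.035,-.012)):
    k=m&(L[...,0]>a)&(L[...,0]<b)&(abs(L[...,2]+.014)<.02); print(a,b,k.sum(),np.median(X[k][:,2]) if k.any() else '')
cv2.imwrite('pics/g8.png',cv2.resize(i[190:300,230:350],(800,733)[:2],interpolation=cv2.INTER_CUBIC)[:600])
E
```

```text
26.975 [ 0.51984847 -0.31461159  0.03360531] 39.7461674947766 [-1.46063188  0.28907387 -3.69438389] [-0.01467699  0.11150477  0.00196346]
[ 0.02103573  0.46614824 -3.74069591] [-0.00156418  0.14244248  0.01482617]
[-0.2144788   0.45119856 -3.47645511] [-0.01388471  0.18778704 -0.01742932]
[ 0.03362835  0.68337092 -4.52507684] [ 0.01496573  0.1863998  -0.02578274]
(np.float64(315.96813170178643), np.float64(251.1509877615953))
(np.float64(264.9170490630899), np.float64(261.96296248185604))
-0.055 -0.035 35 0.046679596899066755
-0.035 -0.012 23 0.046760515841705486
```

View pics/g8.png

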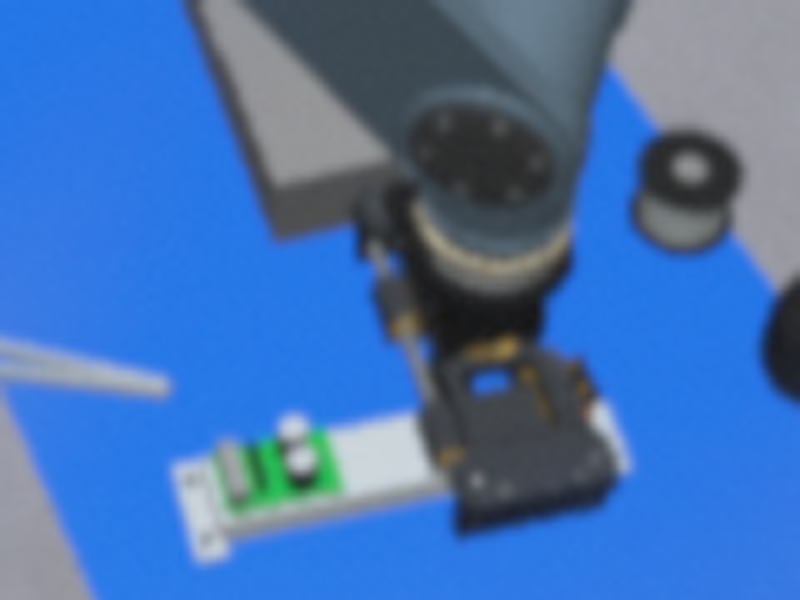

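```bash
cat >> fit.py <<'E'
def level(cams=('side','top')):
    s=status.read_state();R=s['tcp_rot'];P=np.array(s['position'])
    for n in cams:
        d=cap(n); X=cloud(d); L=(X-P)@R
        for nm,a,b,w in(('tab-',-.143,-.136,.024),('chan',-.055,-.02,.014),('tab+',.070,.077,.024)):
            k=(d['depth']>0)&(abs(L[...,1])<w)&(L[...,0]>a)&(L[...,0]<b)&(abs(L[...,2]+.01)<.03)
            if k.sum()>3: print(n,nm,k.sum(),'z-tcp mm',np.round((np.percentile(X[k][:,2],[25,50,75])-P[2])*1000,1))
    return s
E
python3 - <<'E'
from fit import *
s=level(); print(s['time_s'],s['moment'])
E
```

```text
side tab- 27 z-tcp mm [-1.8 -1.   0. ]
side chan 64 z-tcp mm [11.5 13.5 14.9]
side tab+ 7 z-tcp mm [-3.1 -1.4 -1. ]
top tab- 28 z-tcp mm [-1.8  0.1  1.9]
27.125 [ 0.01496573  0.1863998  -0.02578274]
```

The unit hangs level: the tab tops read -1.0 and -1.4 mm relative to the TCP, where -1 is expected. Now plan the carry.

```bash
python3 - <<'E'
from plan import *
rows([([.515,-.30,.10],down(-9.6),5),([.455,-.17,.18],down(30),12),([.50,-.02,.17],down(70),10),([.545,.022,.15],down(82.8),5),([.5924,.0193,.125],down(82.8),5)],1)
E
```

```text
[-0.06, -0.11, -0.53, 0.0, 0.0, 0.0, 1.0],
[-0.06, -0.11, -0.53, 0.0, 0.0, 0.0, 1.0],
[-0.06, -0.11, -0.53, 0.0, 0.0, 0.0, 1.0],
[-0.06, -0.11, -0.53, 0.0, 0.0, 0.0, 1.0],
[-0.05, -0.11, -0.54, 0.0, 0.0, 0.0, 1.0],
[-0.27, -0.39, -0.27, 0.0, 0.0, -0.33, 1.0],
[-0.25, -0.41, -0.27, 0.0, 0.0, -0.33, 1.0],
[-0.22, -0.42, -0.27, 0.0, 0.0, -0.33, 1.0],
[-0.2, -0.43, -0.26, 0.0, 0.0, -0.33, 1.0],
[-0.17, -0.45, -0.27, 0.0, 0.0, -0.33, 1.0],
[-0.15, -0.45, -0.26, 0.0, 0.0, -0.33, 1.0],
[-0.12, -0.46, -0.27, 0.0, 0.0, -0.33, 1.0],
[-0.09, -0.47, -0.26, 0.0, 0.0, -0.33, 1.0],
[-0.07, -0.47, -0.27, 0.0, 0.0, -0.33, 1.0],
[-0.04, -0.48, -0.26, 0.0, 0.0, -0.33, 1.0],
[-0.01, -0.48, -0.27, 0.0, 0.0, -0.33, 1.0],
[0.02, -0.48, -0.26, 0.0, 0.0, -0.33, 1.0],
[0.46, -0.43, 0.04, 0.0, 0.0, -0.4, 1.0],
[0.48, -0.4, 0.04, 0.0, 0.0, -0.4, 1.0],
[0.51, -0.36, 0.04, 0.0, 0.0, -0.4, 1.0],
[0.54, -0.33, 0.04, 0.0, 0.0, -0.4, 1.0],
[0.56, -0.29, 0.04, 0.0, 0.0, -0.4, 1.0],
[0.57, -0.25, 0.04, 0.0, 0.0, -0.4, 1.0],
[0.59, -0.2, 0.04, 0.0, 0.0, -0.4, 1.0],
[0.6, -0.16, 0.04, 0.0, 0.0, -0.4, 1.0],
[0.61, -0.12, 0.04, 0.0, 0.0, -0.4, 1.0],
[0.63, -0.08, 0.04, 0.0, 0.0, -0.4, 1.0],
[0.44, 0.22, 0.16, 0.0, 0.0, -0.26, 1.0],
[0.43, 0.24, 0.16, 0.0, 0.0, -0.26, 1.0],
[0.41, 0.26, 0.16, 0.0, 0.0, -0.25, 1.0],
[0.4, 0.28, 0.16, 0.0, 0.0, -0.26, 1.0],
[0.4, 0.3, 0.16, 0.0, 0.0, -0.25, 1.0],
[0.03, 0.38, 0.2, 0.0, 0.0, 0.0, 1.0],
[0.02, 0.38, 0.2, 0.0, 0.0, 0.0, 1.0],
[0.03, 0.38, 0.2, 0.0, 0.0, 0.0, 1.0],
[0.02, 0.38, 0.2, 0.0, 0.0, 0.0, 1.0],
[0.03, 0.38, 0.2, 0.0, 0.0, 0.0, 1.0],
end [0.5925 0.0194 0.1249] 
 [[ 0.126  0.992 -0.   ]
 [ 0.992 -0.126  0.   ]
 [ 0.    -0.    -1.   ]]
```

Request:
{"method": "send_rows", "body": {"moves": [[0,-0.05,-0.25,0,0,0,1],[-0.06,-0.11,-0.5,0,0,0,1],[-0.06,-0.11,-0.53,0,0,0,1],[-0.06,-0.11,-0.53,0,0,0,1],[-0.06,-0.11,-0.53,0,0,0,1],[-0.05,-0.12,-0.4,0,0,-0.1,1],[-0.2,-0.3,-0.27,0,0,-0.23,1],[-0.25,-0.41,-0.27,0,0,-0.33,1],[-0.22,-0.42,-0.27,0,0,-0.33,1],[-0.2,-0.43,-0.26,0,0,-0.33,1],[-0.17,-0.45,-0.27,0,0,-0.33,1],[-0.15,-0.45,-0.26,0,0,-0.33,1]]}}

```text
time_s: 28.72
position: [0.4857, -0.2352, 0.1424]
tcp_rot: [[0.984, 0.18, -0.001], [0.18, -0.984, 0.001], [-0.001, -0.001, -1.0]]
force: [0.5, -0.3, -3.9]
opening: 0.456
```

Request:
{"method": "send_rows", "body": {"moves": [[-0.12,-0.46,-0.27,0,0,-0.33,1],[-0.09,-0.47,-0.26,0,0,-0.33,1],[-0.07,-0.47,-0.27,0,0,-0.33,1],[-0.04,-0.48,-0.26,0,0,-0.33,1],[-0.01,-0.48,-0.27,0,0,-0.33,1],[0.02,-0.48,-0.2,0,0,-0.33,1],[0.2,-0.45,-0.1,0,0,-0.36,1],[0.46,-0.43,0.04,0,0,-0.4,1],[0.48,-0.4,0.04,0,0,-0.4,1],[0.51,-0.36,0.04,0,0,-0.4,1],[0.54,-0.33,0.04,0,0,-0.4,1],[0.4,-0.2,0,0,0,-0.3,1]]}}

```text
time_s: 30.22
position: [0.472, -0.0857, 0.1789]
tcp_rot: [[0.604, 0.797, -0.001], [0.797, -0.604, 0.0], [-0.0, -0.001, -1.0]]
force: [-0.2, -0.2, -3.7]
opening: 0.457
```

```bash
python3 - <<'E'
from plan import *
s=status.read_state(); print(s['time_s'],s['position'],s['opening']*87)
rows([([.52,.0,.16],down(72),8),([.555,.022,.15],down(82.8),4),([.5924,.0193,.125],down(82.8),4)],1)
E
```

```text
30.225 [ 0.47198102 -0.08567434  0.17893995] 39.76461953381798
[0.49, -0.07, 0.09, 0.0, 0.0, -0.24, 1.0],
[0.49, -0.05, 0.1, 0.0, 0.0, -0.24, 1.0],
[0.49, -0.03, 0.09, 0.0, 0.0, -0.24, 1.0],
[0.49, 0.0, 0.1, 0.0, 0.0, -0.24, 1.0],
[0.49, 0.02, 0.09, 0.0, 0.0, -0.24, 1.0],
[0.49, 0.03, 0.1, 0.0, 0.0, -0.24, 1.0],
[0.49, 0.06, 0.09, 0.0, 0.0, -0.24, 1.0],
[0.48, 0.07, 0.1, 0.0, 0.0, -0.24, 1.0],
[0.32, 0.27, 0.1, 0.0, 0.0, -0.27, 1.0],
[0.3, 0.28, 0.1, 0.0, 0.0, -0.27, 1.0],
[0.29, 0.29, 0.1, 0.0, 0.0, -0.27, 1.0],
[0.28, 0.31, 0.1, 0.0, 0.0, -0.27, 1.0],
[0.02, 0.37, 0.25, 0.0, 0.0, 0.0, 1.0],
[0.02, 0.38, 0.25, 0.0, 0.0, 0.0, 1.0],
[0.02, 0.37, 0.25, 0.0, 0.0, 0.0, 1.0],
[0.02, 0.38, 0.25, 0.0, 0.0, 0.0, 1.0],
end [0.5925 0.0193 0.1249] 
 [[ 0.125  0.992 -0.001]
 [ 0.992 -0.125  0.   ]
 [ 0.    -0.001 -1.   ]]
```

Request:
{"method": "send_rows", "body": {"moves": [[0.49,-0.07,0.09,0,0,-0.24,1],[0.49,-0.05,0.1,0,0,-0.24,1],[0.49,-0.03,0.09,0,0,-0.24,1],[0.49,0,0.1,0,0,-0.24,1],[0.49,0.02,0.09,0,0,-0.24,1],[0.49,0.03,0.1,0,0,-0.24,1],[0.49,0.06,0.09,0,0,-0.24,1],[0.48,0.07,0.1,0,0,-0.24,1],[0.32,0.27,0.1,0,0,-0.27,1],[0.3,0.28,0.1,0,0,-0.27,1],[0.29,0.29,0.1,0,0,-0.27,1],[0.15,0.15,0.05,0,0,-0.15,1]]}}

```text
time_s: 31.72
position: [0.5518, 0.0182, 0.1511]
tcp_rot: [[0.148, 0.989, 0.0], [0.989, -0.148, -0.0], [-0.0, 0.0, -1.0]]
force: [-0.2, -0.8, -4.1]
opening: 0.453
```

```bash
python3 - <<'E'
from fit import *
from plan import rows,down
s=level(); print(s['time_s'],s['position'],s['opening']*87,s['tcp_rot'])
rows([([.5924,.0193,.099],down(82.8),6)],1)
i=cv2.cvtColor(cap('side')['img'],cv2.COLOR_RGB2BGR)
cv2.imwrite('pics/g9.png',cv2.resize(i[110:240,190:350],(738,600),interpolation=cv2.INTER_CUBIC))
E
```

```text
side tab- 28 z-tcp mm [-2.8 -1.   0.4]
side chan 51 z-tcp mm [11.2 13.  14.4]
top tab- 28 z-tcp mm [-1.9 -0.5  0.6]
top chan 38 z-tcp mm [13.1 14.3 15.6]
31.725 [0.55181798 0.01819263 0.15106839] 39.42921605211971 [[ 1.47808393e-01  9.89015993e-01  2.11478344e-04]
 [ 9.89016014e-01 -1.47808378e-01 -8.49766810e-05]
 [-5.27850255e-05  2.21715736e-04 -9.99999974e-01]]
[0.05, 0.27, 0.35, 0.0, 0.0, -0.02, 1.0],
[0.05, 0.27, 0.35, 0.0, 0.0, -0.02, 1.0],
[0.04, 0.27, 0.35, 0.0, 0.0, -0.02, 1.0],
[0.04, 0.27, 0.34, 0.0, 0.0, -0.03, 1.0],
[0.05, 0.27, 0.35, 0.0, 0.0, -0.02, 1.0],
[0.04, 0.26, 0.34, 0.0, 0.0, -0.03, 1.0],
end [0.5923 0.0193 0.0991] 
 [[ 0.125  0.992  0.   ]
 [ 0.992 -0.125 -0.   ]
 [-0.     0.    -1.   ]]
```

View pics/g9.png

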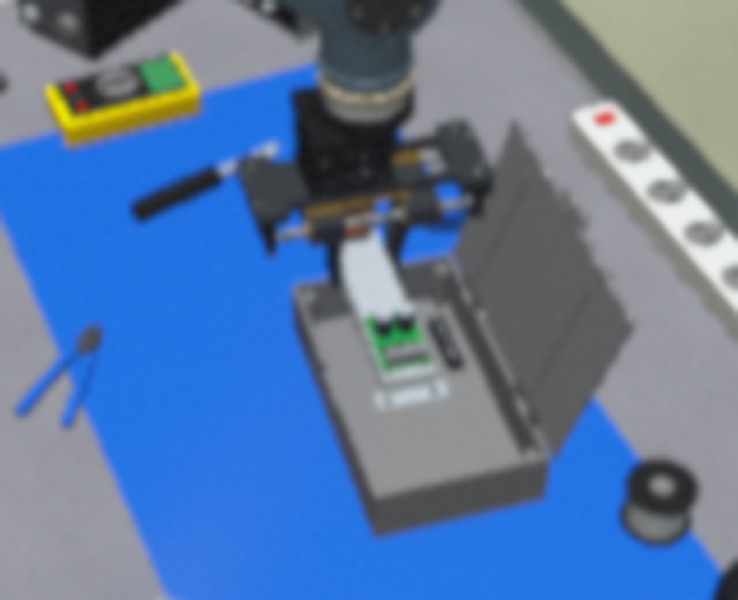

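The unit is level, the tool lies on the bench clear of the case, and the cover is back. Finish the approach.

Request:
{"method": "send_rows", "body": {"moves": [[0.05,0.27,0.35,0,0,-0.02,1],[0.05,0.27,0.35,0,0,-0.02,1],[0.04,0.27,0.35,0,0,-0.02,1],[0.04,0.27,0.34,0,0,-0.03,1],[0.05,0.27,0.35,0,0,-0.02,1],[0.04,0.26,0.34,0,0,-0.03,1],[0,0,0,0,0,0,1],[0,0,0,0,0,0,1],[0,0,0,0,0,0,1]]}}

```text
time_s: 33.0
position: [0.5918, 0.0191, 0.0997]
tcp_rot: [[0.126, 0.992, 0.0], [0.992, -0.126, -0.0], [-0.0, 0.0, -1.0]]
force: [-0.0, 0.1, -3.3]
opening: 0.454
```

```bash
python3 - <<'E'
from fit import *
s=level(); print(s['time_s'],s['position'],s['opening']*87,s['tcp_rot'][:,0],s['force'])
c=cap('side');t=cap('top');np.savez('pics/fs.npz',**c);np.savez('pics/ft.npz',**t)
i=cv2.cvtColor(c['img'],cv2.COLOR_RGB2BGR);j=cv2.cvtColor(t['img'],cv2.COLOR_RGB2BGR)
for n in('side','top'):
    for k in('psu_balance','psu','psu_heavy_end','case_mount','case','cover_hinge'): print(n,k,[(x['point'],round(x['confidence'],2)) for x in models.landmark_of(n,k)[:2]])
cv2.imwrite('pics/g10.png',np.hstack([cv2.resize(i[130:240,230:340],(400,400),interpolation=cv2.INTER_CUBIC),cv2.resize(j[110:220,205:315],(400,400),interpolation=cv2.INTER_CUBIC)]))
E
```

```text
side tab- 31 z-tcp mm [-1.9 -0.4  8.5]
side chan 46 z-tcp mm [12.  13.3 14.5]
top tab- 29 z-tcp mm [-1.7 -0.1  1.3]
top chan 40 z-tcp mm [13.  14.7 15.9]
33.0 [0.59181571 0.01906447 0.09967299] 39.53054430025269 [ 1.25622176e-01  9.92078156e-01 -2.56454775e-05] [-0.00517053  0.14624632 -3.28058447]
side psu_balance [([221.9, 325.5], 0.74), ([276.4, 173.2], 0.56)]
side psu [([237.7, 325.4], 0.9), ([282.6, 179.5], 0.87)]
side psu_heavy_end [([208.6, 341.4], 0.68)]
side case_mount [([282.4, 198.5], 0.77)]
side case []
side cover_hinge [([295.9, 186.5], 0.59), ([248.9, 141.7], 0.31)]
top psu_balance [([387.4, 281.8], 0.98), ([252.8, 163.5], 0.89)]
top psu [([382.7, 269.4], 0.55)]
top psu_heavy_end []
top case_mount [([264.7, 172.1], 0.58)]
top case [([262.9, 171.8], 0.85), ([255.8, 166.3], 0.65)]
top cover_hinge [([262.4, 147.8], 0.58)]
```

View pics/g10.png

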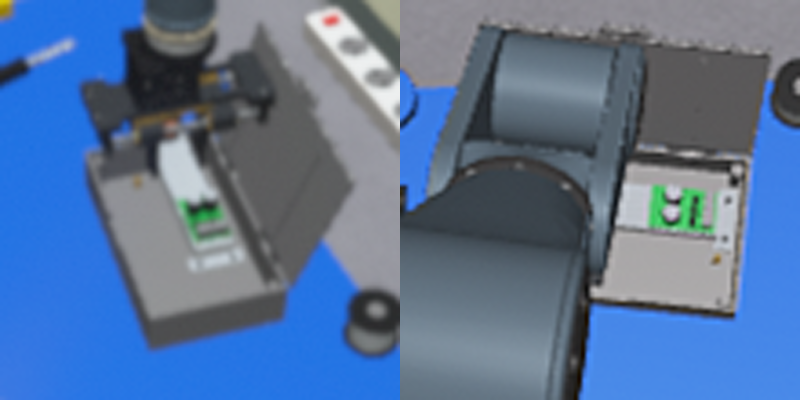

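```bash
python3 - <<'E'
from fit import *
from scipy.optimize import least_squares
t=dict(np.load('pics/ft.npz'));c=dict(np.load('pics/fs.npz'))
# standoffs from earlier top crop
pts=[px(t,140+u/2.725-.3,120+(v-300)/2.727-.3,z=.016)[:2] for u,v in((257,424),(254,451),(417,441),(414,468))]
pts=np.array(pts);print('standoffs',np.round(pts,4),'centre',pts.mean(0))
d=(pts[0]+pts[1]-pts[2]-pts[3]); print('yaw of +y', np.degrees(np.arctan2(d[1],d[0]))-90)
s=status.read_state();P=np.array(s['position']);R=s['tcp_rot']
for n,q in(('top',t),('side',c)):
    X=cloud(q);L=(X-P)@R
    m=(q['depth']>0)&(X[...,2]>.082)&(X[...,2]<.105)&(abs(L[...,1])<.04)&(L[...,0]<-.05)&(L[...,0]>-.18)
    l=L[m]; tab=l[l[:,0]<-.133]
    # subpixel-ish: add half a pixel pitch
    print(n,m.sum(),'xmin',np.sort(l[:,0])[:6].round(4),'tab y range',tab[:,1].min().round(4),tab[:,1].max().round(4),'mean',tab[:,1].mean().round(4),'tab x mean',tab[:,0].mean().round(4))
    k=(q['depth']>0)&(abs(L[...,2]+.014)<.006)&(abs(L[...,1])<.03)&(L[...,0]<-.02)&(L[...,0]>-.065)
    print('  chan y mean',L[k][:,1].mean().round(4),L[k][:,1].min().round(4),L[k][:,1].max().round(4))
    # project expected tab corners
    for e in([-.146,-.028,.001],[-.146,.028,.001],[-.133,-.028,.001],[-.133,.028,.001]): print('   ',np.round(proj(q,P+R@np.array(e)),1))
    i=cv2.cvtColor(q['img'],cv2.COLOR_RGB2BGR); 
    u,v=proj(q,P+R@np.array([-.12,0,0])); u,v=int(u),int(v)
    big=cv2.resize(i[v-18:v+18,u-18:u+18],(396,396),interpolation=cv2.INTER_CUBIC)
    for e in([-.146,-.028,.001],[-.146,.028,.001],[-.133,-.028,.001],[-.133,.028,.001]):
        a,b=proj(q,P+R@np.array(e)); cv2.circle(big,(int((a-u+18.5)*11),int((b-v+18.5)*11)),4,(0,0,255),1)
    cv2.imwrite('pics/tab_%s.png'%n,big)
cv2.imwrite('pics/tabs.png',np.hstack([cv2.imread('pics/tab_top.png'),cv2.imread('pics/tab_side.png')]))
E
```

```text
standoffs [[ 0.6161  0.0896]
 [ 0.5799  0.0936]
 [ 0.5895 -0.1195]
 [ 0.5536 -0.1146]] centre [ 0.5847909 -0.0127346]
yaw of +y -7.227058111643871
top 84 xmin [-0.145  -0.1448 -0.1445 -0.1442 -0.1441 -0.1438] tab y range -0.0283 0.0273 mean -0.0015 tab x mean -0.139
  chan y mean -0.0018 -0.0211 0.0191
    [295.5 178.5]
    [297.1 162.2]
    [291.6 178.1]
    [293.3 161.8]
side 83 xmin [-0.1517 -0.1508 -0.1505 -0.1504 -0.1503 -0.1497] tab y range -0.0288 0.026 mean -0.0004 tab x mean -0.1417
  chan y mean -0.0019 -0.0212 0.0197
    [282.2 203.6]
    [296.6 200.4]
    [281.1 201.1]
    [295.4 197.9]
```

View pics/tabs.png

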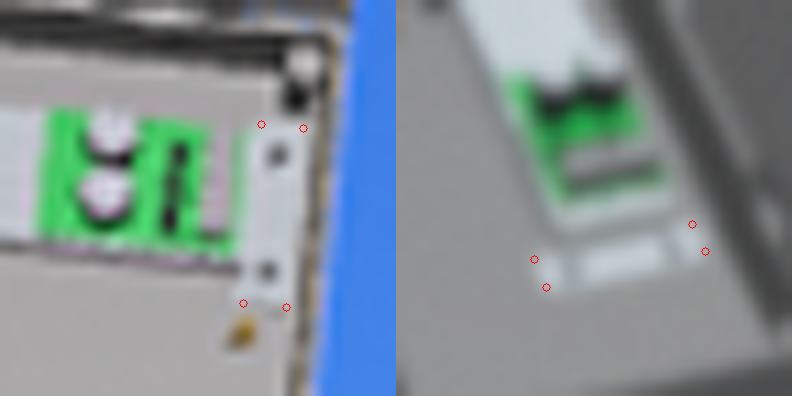

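The tab corners land where predicted to within a millimetre or so. Check the case pose against the same pictures.

```bash
python3 - <<'E'
from fit import *
t=dict(np.load('pics/ft.npz'));c=dict(np.load('pics/fs.npz'))
C=np.array([.5883,-.0134,0]);a=np.radians(-7.2);Rz=np.array([[np.cos(a),-np.sin(a),0],[np.sin(a),np.cos(a),0],[0,0,1]])
out=[]
for q,(u0,v0) in((t,(255,145)),(c,(250,150))):
    i=cv2.cvtColor(q['img'],cv2.COLOR_RGB2BGR); k=8;n=50 if 0 else 64
    k=6.2;big=cv2.resize(i[v0:v0+n,u0:u0+n],(397,397),interpolation=cv2.INTER_CUBIC)
    def pt(p): x=proj(q,C+Rz@np.array(p)/1000); return (int((x[0]-u0+.5)*k),int((x[1]-v0+.5)*k))
    for z in(0,55): 
        L=[(-75,-128),(75,-128),(75,128),(-75,128)]
        for m in range(4): cv2.line(big,pt((*L[m],z)),pt((*L[(m+1)%4],z)),(0,0,255) if z else (0,255,255),1)
    for sx in(-18,18):
        for sy in(-106,106): cv2.circle(big,pt((sx,sy,16)),5,(255,0,255),1)
    out.append(big)
cv2.imwrite('pics/ov.png',np.hstack(out))
E
```

```text
(no output)
```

View pics/ov.png

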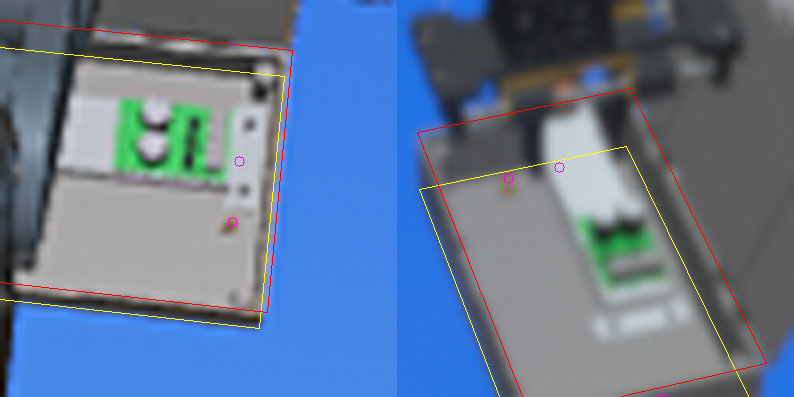

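The top overlay suggests the case may sit 2–3 mm off the fit. I'll measure it again on the clean pictures of the shut case, and on the standoffs in a fresh picture.

```bash
python3 - <<'E'
from fit import *
T=dict(np.load('pics/top.npz'));S_=dict(np.load('pics/side.npz'))
def ov(q,C,yaw,box,k,lines,fn,pts=[]):
    u0,v0,w,h=box
    a=np.radians(yaw);Rz=np.array([[np.cos(a),-np.sin(a),0],[np.sin(a),np.cos(a),0],[0,0,1]])
    i=cv2.cvtColor(q['img'],cv2.COLOR_RGB2BGR)
    big=cv2.resize(i[v0:v0+h,u0:u0+w],(w*k,h*k),interpolation=cv2.INTER_CUBIC)
    def pt(p): x=proj(q,np.array([*C,0])+Rz@np.array(p)/1000); return (int((x[0]-u0+.5)*k*16),int((x[1]-v0+.5)*k*16))
    for L,z,col in lines:
        for m in range(len(L)): cv2.line(big,pt((*L[m],z)),pt((*L[(m+1)%len(L)],z)),col,1,shift=4)
    cv2.imwrite(fn,big)
L=[(-75,-128),(75,-128),(75,128),(-75,128)]
G=[(-11,153),(11,153),(11,128),(-11,128)]
tab=[(-86,-22),(-75,-22),(-75,22),(-86,22)]
ov(T,(.5883,-.0134),-7.2,(215,140,95,60),8,[(L,61,(0,0,255)),(L,0,(0,255,255)),(tab,61,(0,255,0))],'pics/ovT.png')
ov(S_,(.5883,-.0134),-7.2,(245,155,75,80),7,[(L,61,(0,0,255)),(L,0,(0,255,255)),(tab,61,(0,255,0))],'pics/ovS.png')
E
```

```text
(no output)
```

View pics/ovT.png

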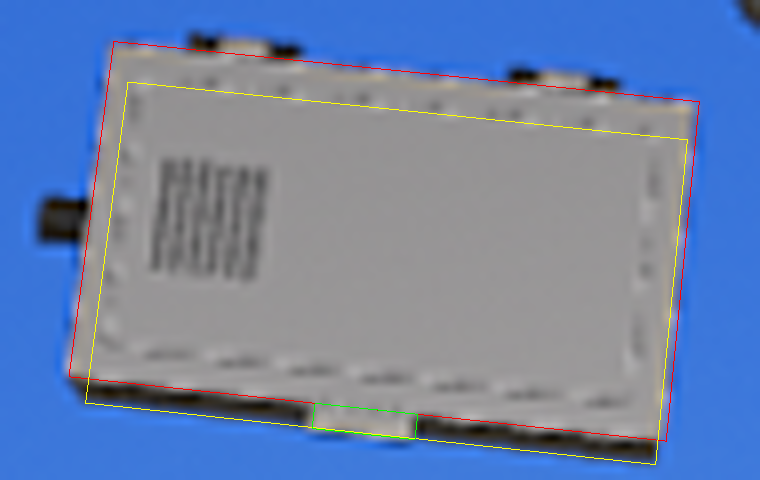

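View pics/ovS.png

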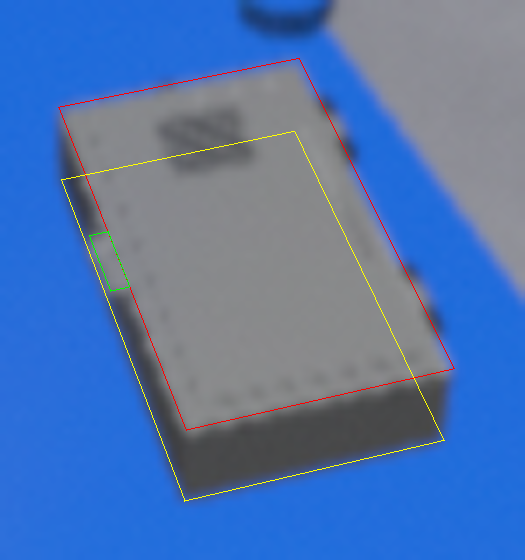

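The case fit holds to about 2 mm (the top cover outline and tab match), and the standoffs suggest a shift of about a millimetre. I'll make that small correction, settle, then run the last checks.

Request:
{"method": "send_rows", "body": {"moves": [[0.05,-0.02,0,0,0,0,1],[0,0,0,0,0,0,1],[0,0,0,0,0,0,1],[0,0,0,0,0,0,1],[0,0,0,0,0,0,1]]}}

```text
time_s: 34.42
position: [0.5915, 0.0204, 0.0993]
tcp_rot: [[0.126, 0.992, -0.0], [0.992, -0.126, 0.0], [0.0, -0.0, -1.0]]
force: [0.2, 1.1, -3.8]
opening: 0.454
```

```bash
python3 - <<'E'
from fit import *
s=level(); print(s['time_s'],s['position'],s['opening']*87,s['tcp_rot'][:,0],s['force'],np.abs(s['qvel']).max())
c=cap('side');t=cap('top')
C=np.array([.5875,-.013,0]);a=np.radians(-7.2);Rz=np.array([[np.cos(a),-np.sin(a),0],[np.sin(a),np.cos(a),0],[0,0,1]])
for n,q in(('side',c),('top',t)):
    X=cloud(q);L=(X-C)@Rz
    m=(q['depth']>0)&(L[...,1]>-.12)&(L[...,1]<-.06)&(L[...,2]>.08)&(L[...,2]<.19)&(L[...,0]>.07)&(L[...,0]<.15)
    l=L[m]
    if m.sum()>20:
        k=np.polyfit(l[:,2],l[:,0],1); print(n,m.sum(),'cover angle',90+np.degrees(np.arctan(k[0])), np.median(90+np.degrees(np.arctan2(l[:,0]-.075,l[:,2]-.055))))
ref=cv2.imread('pics/top0.png');cur=cv2.cvtColor(t['img'],cv2.COLOR_RGB2BGR)
df=cv2.absdiff(ref,cur).max(2)
r2=cv2.imread('pics/side0.png');c2=cv2.cvtColor(c['img'],cv2.COLOR_RGB2BGR);d2=cv2.absdiff(r2,c2).max(2)
cv2.imwrite('pics/fin.png',np.vstack([np.hstack([cv2.resize(x,(400,300)) for x in(cur,c2)]),np.hstack([cv2.resize(cv2.cvtColor(x,cv2.COLOR_GRAY2BGR),(400,300)) for x in(df,d2)])]))
E
```

```text
side tab- 30 z-tcp mm [-2.6 -0.5  3.3]
side chan 48 z-tcp mm [10.9 12.5 13.5]
top tab- 29 z-tcp mm [-2.9 -1.2  1.2]
top chan 39 z-tcp mm [13.9 14.9 15.7]
34.425 [0.59152648 0.02035122 0.09930005] 39.491904846226525 [1.25668237e-01 9.92072323e-01 1.33959260e-05] [ 0.15659822  1.11624741 -3.80962324] 0.13246262908335207
side 287 cover angle 110.21273644943756 109.46393511830176
top 420 cover angle 109.95141242757148 109.12948432461216
```

View pics/fin.png

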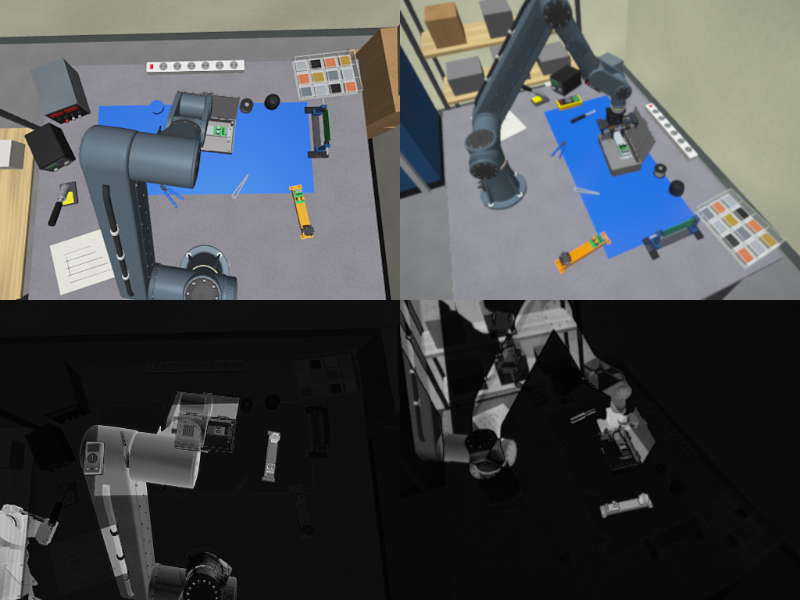

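The difference pictures show changes only at the arm, case, tool and psu; the bystanders haven't moved. The cover reads about 110°, its stop. The unit hangs level and still, so I'm handing in.

```bash
python3 -c "
from rig import bot
print(bot.hand_in())"
```

```text
the job is handed in; nothing more can be done
None
```

I opened the case with the pry tool and laid the tool back on the bench. The silver power-supply unit is now held level over the open case, and I handed the job in at about 34.5 s; no verdict was reported.

- **Cover:** I levered it open with the blade under the tab and swung it back until the push rose to about 10 N with no further motion. The two cameras read its angle as 110.2° and 110.0°, which is its stop.
- **Pry tool:** it lies flat near where it started, clear of the case.
- **Power-supply unit:** it is gripped at its balance point (39.5 mm between the jaws), with the transformer towards the cable gland. Its underside is about 4 cm above the rim. It was level to about 1 mm at both ends after the lift; afterwards the transformer end was hidden and I could check only the other end.
- **Other things:** before and after pictures show changes only at the arm, case, tool and unit.
- **Disagreement:** my estimates of the case centre (shut outline against standoffs) differed by about 3.5 mm, mostly front to back. I moved the unit only about 1 mm, so its centring over the standoffs is good to roughly 2–3 mm.

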